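Put a bottle away in the tilt-out pocket of a sample cabinet

ROBOT

A 6-joint arm with a two-finger parallel gripper is mounted at the origin on a cart in front of the work surface, level with it; the furniture and walls round the work are solid. World frame = base frame: x ahead of the robot, y to its left, z up, the work surface at z = 0. Lengths are in m, angles in rad, forces in N, time in s.
With the tool pointing down it reaches from about 0.35 to 0.85 m from the base axis. Payload 8.1 kg.
Tool frame: the origin (TCP) lies between the finger pads; the fingertips stand 14 mm ahead of it and the grasp point (between the pads) lies 5 mm behind it; z points along the fingers, y is the direction in which the jaws open and shut (so a half turn about z gives the same grasp; the last joint's range is limited). The gripper opens to 93 mm and grips with 3 to 60 N. Pads are 15 mm wide; open, the fingers measure 128 mm over their backs; the gripper's body (75 mm by 188 mm) begins 65 mm behind the grasp point.
Start: joints at [-1.384, 0.13, 1.488, -0, 1.523, -0.085], TCP at [0.161, -0.578, 0.233] pointing down, gripper open.
Joint ranges: [-2.96, 2.96], [-0.89, 2.26], [0.02, 2.5], [-1.34, 4.48], [0, 2.73], [-2.66, 2.66]. Speed limits (rad/s): [2.39, 2.39, 2.79, 3.14, 3.14, 3.14].

INTERFACE

Orientations are given as a rotation vector (axis times angle).
In Python, from plant import robot gives the robot as it stands.
- The arm moves only by the tool step_arm, never from a script. Its argument "targets" is a list of rows, each an object of numbers: "tx", "ty", "tz": the shift along the tool's x, y, z in mm; "ax", "ay", "az": the turn, a rotation vector about the tool's x, y, z in rad; "grip": the closure in counts, from 0 (fully open) to 255 (shut). In form: [{"tx": .., "ty": .., "tz": .., "ax": .., "ay": .., "az": .., "grip": ..}, ...]. A call has 1 to 20 rows; each row shifts and turns the commanded pose from where the row before left it, along the tool's axes as they then stand; what a row does not reach is not made up. A row lasts 1/10 s, in which the tool goes at most 50 mm and 8.59 degrees, less where a joint would pass 70% of its speed; a pose out of reach is approached as far as the arm can. A call with a gripper value outside its range is refused whole. The fingers move at their own pace and stop on an object; "squeeze" is the grip in N (left out, the last holds). Time passes only in rows, so rows that do not move let the fingers close. It gives the time, the measured TCP pose, the force and the opening at its end, in the units of the state.
- robot.read_state(): the state, without advancing time (a new reading comes with each control period).
- robot.read_camera(name): name is "side" or "top" or "wrist"; returns a dict with "frame" (400x640x3 uint8, blue, green, red), "fx", "fy", "cx", "cy" (pixels), "R" (3x3) and "t" (3): a world point X has camera coordinates R X + t. Camera axes: x right, y down, z forward; pixel columns grow to the right and rows downward; lengths in m; the calibration is good to about 2 mm. A picture is of the moment at which its call begins. There is no depth.
- robot.close_job(): hands the job in, once; it reports no verdict.
The state is a dict: "t": time; "q": joint angles; "dq": joint speeds; "joint_torque": joint torques, N m; "tool_pos": TCP position; "orientation": TCP orientation; "force": force on the tool from outside, world axes, zero at the start; "wrist_torque": the same for the moment, N m; "opening": finger opening in m.
Only numpy, scipy, OpenCV 4.12 (cv2) and the standard library are available. Lean on these libraries where they do the work, as an engineer would, in place of code of your own. Each camera call takes 0.05 s, during which the arm holds its last target.

TASK

Put the full, capped bottle that stands on the table top away as a retained sample. Squeeze the two finger tabs on the front of the small sheet-metal cabinet towards each other to unlatch its tilt-out pocket, tip the pocket well out, slide the bottle in at the pocket's slant and stand it on the pocket's floor beside the bottle already there, and let go. Then push the pocket shut until it latches, so that both bottles stand upright inside; do not knock over or shift the empty bottle, the tape roll or the loose cap.

Things in the scene. Friction and masses are not known exactly. Their poses are not given: they have to be found in the camera images.
- cabinet: Fixed grey sheet-metal cabinet, 110 mm deep (x) x 170 mm wide (y) x 209 mm high, standing on the table. Origin: centre of its underside; x points from its open front to its back, y to its left as seen from the front, z up. Its front plane is at x = -55 mm, its flat roof spans z = 203 to 209 mm and x = -55 to +55 mm. The front is closed by the tilt-out pocket; side jambs stand at y = +-72 to 85 mm.
- pocket (a joint): Tilt-out pocket of the cabinet: 0 rad shut and latched, grows as its top tips out towards the front, stop at 0.66 rad. Hinge axis: along the cabinet's y at x = -52, z = 14 mm of the cabinet frame. Light (about 0.5 kg without bottles); past about 0.45 rad it falls open to the stop by itself and stays there. Latched by two spring bolts that catch behind the jambs; shutting it takes a push of about 10 to 15 N near its top until the bolts snap out (joint below about 0.01 rad).
- pocket_floor (a point): Centre of the pocket's inner floor, 46 mm behind the hinge axis. Axes turn with the pocket: x to its back wall, y left, z up along it (the cabinet's axes when shut). Inside: x -43 mm (front panel) to +43 mm (back wall), y +-68 mm; back and side walls 118 mm high; the flat front panel (6 mm thick, 142 mm wide) reaches z = 176 mm, beside a bottle's cap. Tipped out, the mouth is uncovered.
- panel_top (a point): Middle of the front panel's outer face at its top edge (176 mm from the hinge axis). Axes as pocket_floor. The place to push the pocket shut is here or up to 60 mm lower; between the tabs there is a gap of 45 mm.
- tab_left (a joint): Travel of the left finger tab: 0 sprung out (latched), 0.0085 m when squeezed fully towards the middle; it must be in by more than 6 mm to free its bolt. Spring 2 N to 4 N. Both tabs spring out by themselves.
- tab_right (a joint): The same for the right finger tab (it moves to the left).
- tab_left_grip (a point): Centre of the outer face of the left finger tab, a black upright fin that stands 26 mm out from the front panel and is 32 mm high and 7 mm thick. Axes as pocket_floor: y is the squeezing direction, z runs along the fin's height. The point lies 13 mm in front of the panel's outer face and 16 mm below the fin's top, which is level with the panel's top edge. The tabs are 59 mm apart over their outer faces, 42 mm when squeezed; free room beside, in front of and above them.
- tab_right_grip (a point): The same point on the outer face of the right finger tab.
- bottle_sample: The full bottle to put away, labelled, with a screw cap: 166 mm high, body 54 mm in diameter up to about 90 mm and tapering above, cap 29 mm in diameter from 146 to 166 mm, about 0.33 kg (0.26 to 0.43). Held by the cap it can swing about the line between the fingers. Origin: centre of its base, z along its axis. It stands on the table top along the front edge.
- bottle_retained: An equal bottle that already stands in the left half of the pocket, inside the cabinet; loose. Origin: centre of its base.
- labeller: Fixed labelling machine behind the strip of table where the bottles stand, an obstacle on the way across. Origin: centre of its underside; x to the back, y left. Its sloping control housing begins 345 mm in front of the origin, reaches 400 mm to the left and 500 mm to the right of it and rises to 190 mm; hand clamps 155 mm in front of the origin rise to 300 mm. Cross in front of it or well above.
- bottle_empty: Clear empty bottle without a cap, 148 mm high, 54 mm in diameter, standing on the table's front edge; light. Leave it alone. Origin: centre of its base.
- tape_clear: Roll of packing tape, 96 mm in diameter, 48 mm high, lying flat on the table. Leave it alone.
- cap_stray: Loose bottle cap, 29 mm in diameter, 17 mm high, on the table. Leave it alone.

How it is judged:
By the outcome, as a careful person would: the job done as asked, in the order asked, and still so for the second after the job is handed in, with the robot touching nothing.
It also fails if it takes over 67 s, if anything falls off the work surface, if the arm or the gripper's body presses on something with over 40 N, if the wrist force passes 120 N, or if a joint passes its speed limit or range.

## Working session

There is one attempt and no reset: what is moved stays moved. The work goes in short steps, Python scripts to look and compute and a tool call to move; the robot and the scene stay as the last step left them, time stands still between calls to the robot, and variables do not carry over. Pictures are saved under pics/ and viewed, and the job is handed in when it is done.

Besides the shell and the picture viewer there is one more tool, called after "Request:" by a JSON object that holds its "method" and its "body", one argument or row to a line. step_arm: Moves the arm, as the interface text tells. Its arguments: {"type":"object","properties":{"targets":{"type":"array"},"squeeze":{"type":"number"}},"required":["targets"]}

```bash
ls; mkdir -p pics; python3 - <<'E'
from plant import robot
import cv2,pickle,numpy as np
s=robot.read_state();print(s)
for n in ["side","top","wrist"]:
    c=robot.read_camera(n);cv2.imwrite(f"pics/{n}0.png",c["frame"]);pickle.dump(c,open(f"{n}0.pkl","wb"))
    print(n,c["fx"],c["fy"],c["cx"],c["cy"],(-np.array(c["R"]).T@np.array(c["t"])).round(3),np.array(c["R"]).round(3).tolist())
E
```

```text
pics
{'t': 0.0, 'q': array([-1.38439874e+00,  1.31148998e-01,  1.48932206e+00,  2.82723361e-05,
        1.52299158e+00, -8.53652657e-02]), 'dq': array([-0.00192266, -0.00075546,  0.0016186 ,  0.00061841,  0.00095681,
        0.00018814]), 'joint_torque': array([ 2.54626693e-04, -5.59837246e+01, -4.91758955e+01,  7.67670712e-02,
        3.51857662e-02, -1.39474241e-04]), 'tool_pos': array([ 0.16100516, -0.57741176,  0.23157121]), 'orientation': array([-3.11078294e+00, -4.25316321e-01,  1.03958462e-04]), 'force': array([ 0.52700115,  0.063273  , -0.13555998]), 'wrist_torque': array([-0.00749014,  0.02264488, -0.06217271]), 'opening': 0.09296571872951453}
side 447.4006025686601 447.4006025686601 330.0978196216759 197.95074635524054 [ 0.53  -0.935  1.38 ] [[0.999, -0.046, -0.009], [-0.041, -0.77, -0.636], [0.022, 0.636, -0.771]]
top 499.1703253294234 499.1703253294234 320.14401503785007 198.26348881964304 [-0.201  0.469  1.265] [[-0.445, -0.895, 0.013], [-0.719, 0.349, -0.601], [0.533, -0.277, -0.799]]
wrist 346.5510714830969 346.5510714830969 317.2865562137467 196.82236341255347 [ 0.227 -0.559  0.383] [[0.268, -0.963, -0.002], [-0.933, -0.26, 0.248], [-0.239, -0.064, -0.969]]
```

View pics/side0.png

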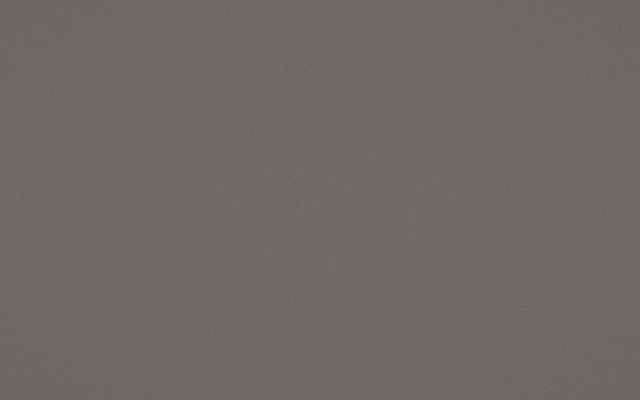

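View pics/top0.png

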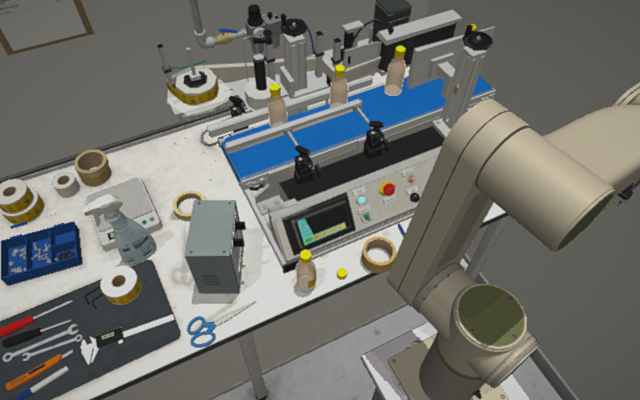

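View pics/wrist0.png

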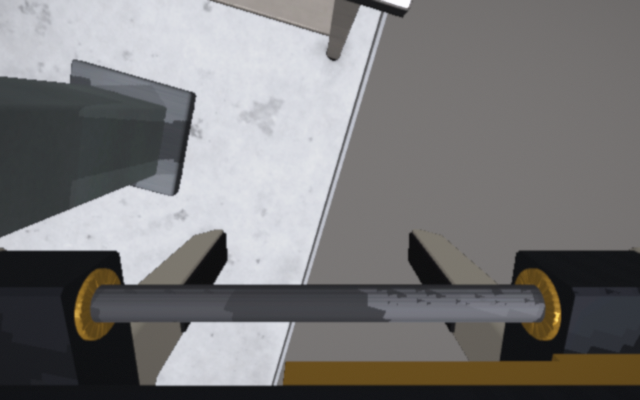

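```bash
python3 - <<'E'
import cv2
f=cv2.imread("pics/top0.png")
cv2.imwrite("pics/top0z.png",cv2.resize(f[180:310,170:420],None,fx=3.2,fy=3.2,interpolation=cv2.INTER_CUBIC))
f=cv2.imread("pics/side0.png");print(f.std(axis=(0,1)),f.mean(axis=(0,1)))
E
```

```text
[2.58673832 2.59096952 2.55005961] [101.42131641 105.82028125 110.29448828]
```

View pics/top0z.png

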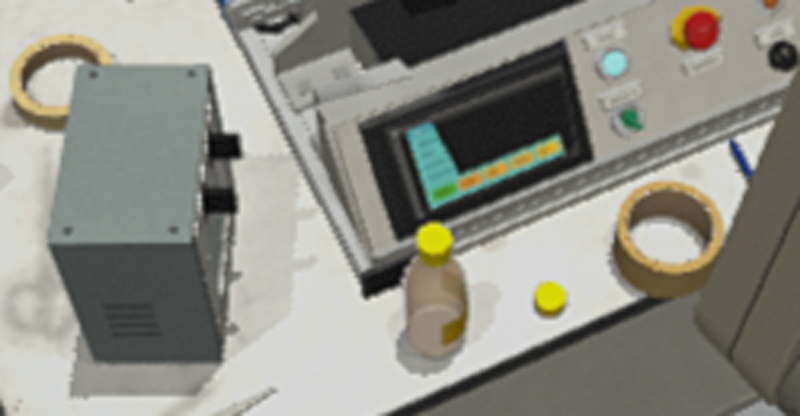

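```bash
cat > h.py <<'E'
import numpy as np,cv2,pickle
from scipy.spatial.transform import Rotation as Ro
def ray(c,u,v):
    R=np.array(c["R"]);t=np.array(c["t"]);o=-R.T@t
    d=R.T@np.array([(u-c["cx"])/c["fx"],(v-c["cy"])/c["fy"],1]);return o,d
def onz(c,u,v,z):
    o,d=ray(c,u,v);return o+d*(z-o[2])/d[2]
def proj(c,X):
    p=np.array(c["R"])@np.array(X)+np.array(c["t"]);return np.array([c["fx"]*p[0]/p[2]+c["cx"],c["fy"]*p[1]/p[2]+c["cy"]])
E
python3 - <<'E'
from h import *
c=pickle.load(open("top0.pkl","rb"))
z=lambda a,b:(a/3.2+170-.3,b/3.2+180-.3)
P=[onz(c,*z(*p),.209) for p in [(78,65),(210,65),(221,243),(51,243)]]
for p in P:print(p.round(4))
for i in range(4):
    d=P[(i+1)%4]-P[i];print(np.linalg.norm(d).round(4),np.degrees(np.arctan2(d[1],d[0])).round(2))
hsv=cv2.cvtColor(c["frame"],cv2.COLOR_BGR2HSV)
m=cv2.inRange(hsv,(24,180,120),(36,255,255));m[:, :290]=0
n,l,st,ce=cv2.connectedComponentsWithStats(m)
for s,q in zip(st,ce):
    if s[4]>20:print(s,q, onz(c,q[0],q[1],.156).round(4),onz(c,q[0],q[1],.0085).round(4))
print("sample base",onz(c,*z(436,350),0))
E
```

```text
[0.6436 0.4044 0.209 ]
[0.5964 0.3071 0.209 ]
[0.4343 0.3593 0.209 ]
[0.4907 0.4749 0.209 ]
0.1082 -115.89
0.1703 162.16
0.1286 63.99
0.1684 -24.73
[     0      0    640    400 255622] [319.4510762 199.5639186] [0.5362 0.089  0.156 ] [0.6342 0.0384 0.0085]
[396  45  10   9  64] [400.09375   48.984375] [ 1.0153 -0.4727  0.156 ] [ 1.1769 -0.598   0.0085]
[335  65  10  12  86] [339.1744186   70.05813953] [ 1.0057 -0.22    0.156 ] [ 1.1661 -0.3116  0.0085]
[380 183   6  12  22] [381.86363636 187.90909091] [ 0.496  -0.0882  0.156 ] [ 0.5886 -0.1623  0.0085]
[301 249  10  14 104] [305.20192308 255.58653846] [0.3919 0.2013 0.156 ] [0.4707 0.1657 0.0085]
[337 269   9   9  64] [341.28125 272.9375 ] [0.3072 0.1417 0.156 ] [0.3747 0.0981 0.0085]
sample base [0.37718342 0.20788852 0.        ]
```

```bash
python3 - <<'E'
import cv2
f=cv2.imread("pics/top0.png")
cv2.imwrite("pics/top0r.png",cv2.resize(f[192:302,180:260],None,fx=5.4,fy=5.4,interpolation=cv2.INTER_NEAREST))
from h import *
c=pickle.load(open("top0.pkl","rb"))
s=robot=None
z=lambda a,b:(a/3.2+170-.3,b/3.2+180-.3)
print("lab corner",[onz(c,*z(366,292),q).round(3) for q in (0,.03,.06)],"lab left back",onz(c,*z(232,20),.03).round(3),"lab front right",onz(c,*z(780,115),.03).round(3))
print("tape roll ",onz(c,*z(667,230),.048).round(3))
print(Ro.from_rotvec([-3.11078294e+00, -4.25316321e-01,0]).as_matrix().round(3))
E
```

```text
lab corner [array([0.456, 0.239, 0.   ]), array([0.44 , 0.245, 0.03 ]), array([0.425, 0.25 , 0.06 ])] lab left back [0.774 0.241 0.03 ] lab front right [ 0.441 -0.183  0.03 ]
tape roll  [ 0.371 -0.016  0.048]
[[ 0.963  0.268 -0.   ]
 [ 0.268 -0.963  0.002]
 [ 0.    -0.002 -1.   ]]
```

View pics/top0r.png

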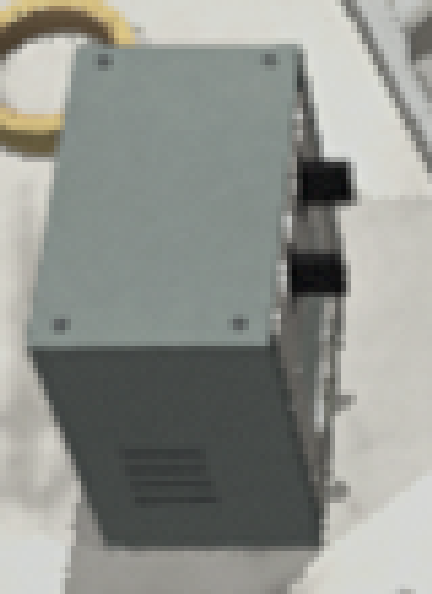

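```bash
python3 - <<'E'
from h import *
c=pickle.load(open("top0.pkl","rb"))
z=lambda a,b:(a/5.4+180-.5,b/5.4+192-.5)
px=[z(78,45),z(301,45),z(271,347),z(31,348)]
P=np.array([onz(c,*p,.209) for p in px])
print(P.round(4))
M=np.array([[.055,-.085],[-.055,-.085],[-.055,.085],[.055,.085]])
for i in range(4):
    d=P[(i+1)%4]-P[i];print(np.linalg.norm(d).round(4),np.degrees(np.arctan2(d[1],d[0])).round(2))
A=M-M.mean(0);B=P[:,:2]-P[:,:2].mean(0)
th=np.arctan2((A[:,0]*B[:,1]-A[:,1]*B[:,0]).sum(),(A*B).sum())
o=P[:,:2].mean(0);print("cab",o,np.degrees(th))
R=np.array([[np.cos(th),-np.sin(th)],[np.sin(th),np.cos(th)]])
print("resid",(P[:,:2]-(M@R.T+o)).round(4))
cab=lambda x,y,zz:np.r_[o+R@[x,y],zz]
# fins check: fin top centre outer end: z=.190
for y in(.0295,-.0295,.0225,-.0225):
  for x in (-.058,-.084): print(x,y,((proj(c,cab(x,y,.190))-[179.5,191.5])*5.4).round())
E
```

```text
[[0.6444 0.4045 0.209 ]
 [0.5971 0.3071 0.209 ]
 [0.4436 0.3792 0.209 ]
 [0.4902 0.476  0.209 ]]
0.1083 -115.89
0.1696 154.84
0.1075 64.26
0.1699 -24.87
cab [0.54381028 0.39168194] 64.75263920513572
resid [[ 0.0002 -0.0006]
 [-0.0002  0.0014]
 [ 0.0001  0.001 ]
 [-0.0001 -0.0017]]
-0.058 0.0295 [295. 264.]
-0.084 0.0295 [351. 263.]
-0.058 -0.0295 [305. 160.]
-0.084 -0.0295 [360. 159.]
-0.058 0.0225 [296. 251.]
-0.084 0.0225 [352. 251.]
-0.058 -0.0225 [304. 172.]
-0.084 -0.0225 [359. 171.]
```

Request:
{"method": "step_arm", "body": {
  "targets": [
    {"tx": 32, "ty": -24, "tz": -11},
    {"tx": 32, "ty": -24, "tz": -11},
    {"tx": 32, "ty": -24, "tz": -11},
    {"tx": 32, "ty": -24, "tz": -11},
    {"tx": 32, "ty": -24, "tz": -11},
    {"tx": 32, "ty": -24, "tz": -11},
    {"tx": 32, "ty": -24, "tz": -11},
    {"tx": 32, "ty": -24, "tz": -11},
    {"tx": 32, "ty": -24, "tz": -11},
    {"tx": 32, "ty": -24, "tz": -11},
    {"tx": 32, "ty": -24, "tz": -11},
    {"tx": 32, "ty": -24, "tz": -11}
  ]
}}

```text
schema error: expected keys tx, ty, tz, ax, ay, az, grip
```

Request:
{"method": "step_arm", "body": {
  "targets": [
    {"tx": 15, "ty": -35, "az": -0.06},
    {"tx": 17, "ty": -34, "az": -0.06},
    {"tx": 19, "ty": -33, "az": -0.06},
    {"tx": 21, "ty": -32, "az": -0.06},
    {"tx": 23, "ty": -31, "az": -0.06},
    {"tx": 24, "ty": -29, "az": -0.06},
    {"tx": 26, "ty": -28, "az": -0.06},
    {"tx": 27, "ty": -26, "az": -0.06},
    {"tx": 29, "ty": -24, "az": -0.06},
    {"tx": 30, "ty": -22, "az": -0.06},
    {"tx": 31, "ty": -20, "az": -0.06},
    {"tx": 32, "ty": -18, "az": -0.06},
    {"az": -0.07},
    {"az": -0.07},
    {}
  ]
}}

```text
schema error: expected keys tx, ty, tz, ax, ay, az, grip
```

```bash
cat >> h.py <<'E'
O=np.array([0.5438,0.3917]);TH=np.radians(64.75)
RC=np.array([[np.cos(TH),-np.sin(TH),0],[np.sin(TH),np.cos(TH),0],[0,0,1]])
def cab(x,y,z): return np.r_[O,0]+RC@np.array([x,y,z])
def tocab(X): return RC.T@(np.array(X)-np.r_[O,0])
def goto(s,pos,yaxis,zaxis):
    """tool-frame delta to reach pos & axes (world)"""
    Rt=Ro.from_rotvec(s["orientation"]).as_matrix()
    z=np.array(zaxis)/np.linalg.norm(zaxis);y=np.array(yaxis);y=y-z*(y@z);y/=np.linalg.norm(y)
    D=np.c_[np.cross(y,z),y,z]
    return (Rt.T@(np.array(pos)-s["tool_pos"])*1000).round(1),Ro.from_matrix(Rt.T@D).as_rotvec().round(4)
E
python3 - <<'E'
from plant import robot
from h import *
s=robot.read_state();print(s["t"],s["tool_pos"],s["q"].round(3),tocab(s["tool_pos"]),s["force"])
print(goto(s,cab(-.068,0,.30),-RC[:,1],[0,0,-1]))
for n in ["side","top","wrist"]:
    c=robot.read_camera(n);cv2.imwrite(f"pics/{n}1.png",c["frame"]);pickle.dump(c,open(f"{n}1.pkl","wb"))
E
```

```text
0.15 [ 0.16099989 -0.57755634  0.23183841] [-1.384  0.131  1.489 -0.     1.523 -0.085] [-1.03993944 -0.06722892  0.23183841] [-0.24454806  0.39617374  0.22568445]
(array([ 584.5, -779.6,  -67. ]), array([-1.300e-03, -7.000e-04, -8.583e-01]))
```

View pics/top1.png

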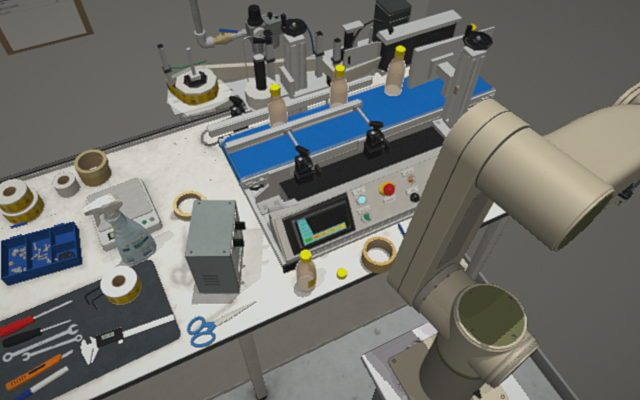

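View pics/wrist1.png

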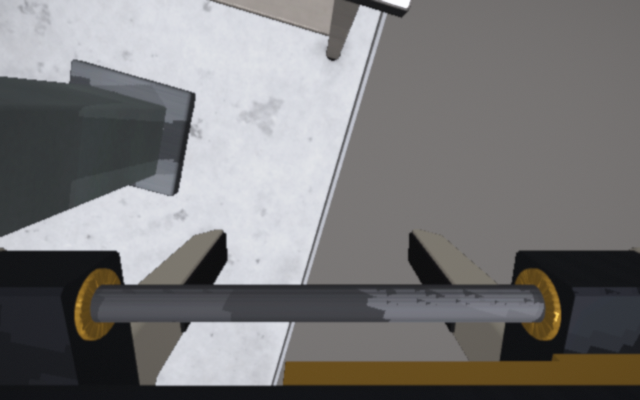

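View pics/side1.png

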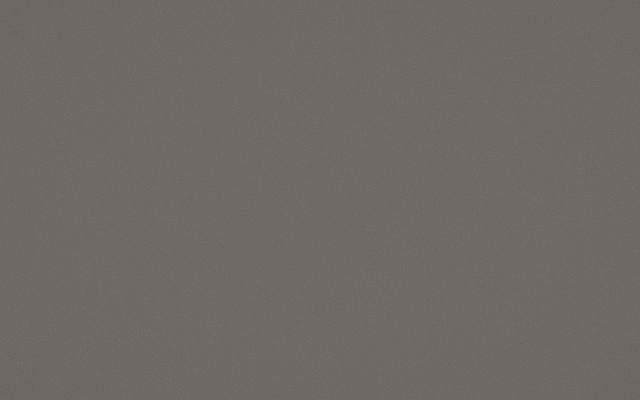

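The rows need every key, so nothing moved. The side view is uniformly grey and shows nothing usable. Top view: cabinet at (215,245), sample at (306,272), cap at (342,273), tape at (380,253).

Request:
{"method": "step_arm", "body": {
  "targets": [
    {"tx": 32, "ty": -24, "tz": -11, "ax": 0, "ay": 0, "az": 0, "grip": 0},
    {"tx": 32, "ty": -24, "tz": -11, "ax": 0, "ay": 0, "az": 0, "grip": 0},
    {"tx": 32, "ty": -24, "tz": -11, "ax": 0, "ay": 0, "az": 0, "grip": 0},
    {"tx": 32, "ty": -24, "tz": -11, "ax": 0, "ay": 0, "az": 0, "grip": 0},
    {"tx": 32, "ty": -24, "tz": -11, "ax": 0, "ay": 0, "az": 0, "grip": 0},
    {"tx": 32, "ty": -24, "tz": -11, "ax": 0, "ay": 0, "az": 0, "grip": 0},
    {"tx": 32, "ty": -24, "tz": -11, "ax": 0, "ay": 0, "az": 0, "grip": 0},
    {"tx": 32, "ty": -24, "tz": -11, "ax": 0, "ay": 0, "az": 0, "grip": 0},
    {"tx": 32, "ty": -24, "tz": -11, "ax": 0, "ay": 0, "az": 0, "grip": 0},
    {"tx": 32, "ty": -24, "tz": -11, "ax": 0, "ay": 0, "az": 0, "grip": 0},
    {"tx": 32, "ty": -24, "tz": -11, "ax": 0, "ay": 0, "az": 0, "grip": 0},
    {"tx": 32, "ty": -24, "tz": -11, "ax": 0, "ay": 0, "az": 0, "grip": 0}
  ]
}}

```text
t: 1.5
tool_pos: [0.4544, -0.196, 0.3652]
orientation: [3.112, 0.426, 0.001]
force: [1.0, -0.8, 0.3]
opening: 0.0927
```

Request:
{"method": "step_arm", "body": {
  "targets": [
    {"tx": 15, "ty": -35, "tz": 0, "ax": 0, "ay": 0, "az": 0, "grip": 0},
    {"tx": 15, "ty": -35, "tz": 0, "ax": 0, "ay": 0, "az": 0, "grip": 0},
    {"tx": 15, "ty": -35, "tz": 0, "ax": 0, "ay": 0, "az": 0, "grip": 0},
    {"tx": 15, "ty": -35, "tz": 0, "ax": 0, "ay": 0, "az": 0, "grip": 0},
    {"tx": 15, "ty": -35, "tz": 0, "ax": 0, "ay": 0, "az": 0, "grip": 0},
    {"tx": 15, "ty": -35, "tz": 0, "ax": 0, "ay": 0, "az": 0, "grip": 0},
    {"tx": 15, "ty": -35, "tz": 0, "ax": 0, "ay": 0, "az": 0, "grip": 0},
    {"tx": 15, "ty": -35, "tz": 0, "ax": 0, "ay": 0, "az": 0, "grip": 0},
    {"tx": 15, "ty": -35, "tz": 0, "ax": 0, "ay": 0, "az": 0, "grip": 0},
    {"tx": 15, "ty": -35, "tz": 0, "ax": 0, "ay": 0, "az": 0, "grip": 0},
    {"tx": 15, "ty": -35, "tz": 0, "ax": 0, "ay": 0, "az": 0, "grip": 0},
    {"tx": 15, "ty": -35, "tz": 0, "ax": 0, "ay": 0, "az": -0.12, "grip": 0},
    {"tx": 0, "ty": 0, "tz": 0, "ax": 0, "ay": 0, "az": -0.12, "grip": 0},
    {"tx": 0, "ty": 0, "tz": 0, "ax": 0, "ay": 0, "az": -0.12, "grip": 0},
    {"tx": 0, "ty": 0, "tz": 0, "ax": 0, "ay": 0, "az": -0.12, "grip": 0},
    {"tx": 0, "ty": 0, "tz": 0, "ax": 0, "ay": 0, "az": -0.12, "grip": 0},
    {"tx": 0, "ty": 0, "tz": 0, "ax": 0, "ay": 0, "az": -0.12, "grip": 0},
    {"tx": 0, "ty": 0, "tz": 0, "ax": 0, "ay": 0, "az": -0.12, "grip": 0},
    {"tx": 0, "ty": 0, "tz": 0, "ax": 0, "ay": 0, "az": 0, "grip": 0}
  ]
}}

```text
t: 3.4
tool_pos: [0.5143, 0.2554, 0.3646]
orientation: [-2.667, -1.66, 0.0]
force: [0.1, -0.4, -0.2]
opening: 0.0928
```

```bash
python3 - <<'E'
from plant import robot
from h import *
s=robot.read_state();print(s["t"],s["tool_pos"],s["q"].round(3),tocab(s["tool_pos"]),s["force"])
print(goto(s,cab(-.068,0,.30),-RC[:,1],[0,0,-1]))
for n in ["top","wrist"]:
    c=robot.read_camera(n);cv2.imwrite(f"pics/{n}2.png",c["frame"]);pickle.dump(c,open(f"{n}2.pkl","wb"))
E
```

```text
3.4 [0.51427807 0.25544654 0.3645603 ] [ 0.372  0.045  1.341 -0.     1.756  0.829] [-0.13582828 -0.0314202   0.3645603 ] [ 0.11303543 -0.3555742  -0.15027818]
(array([ 67.3, -32.5,  64.6]), array([-0.0001,  0.0001, -0.0164]))
```

View pics/top2.png

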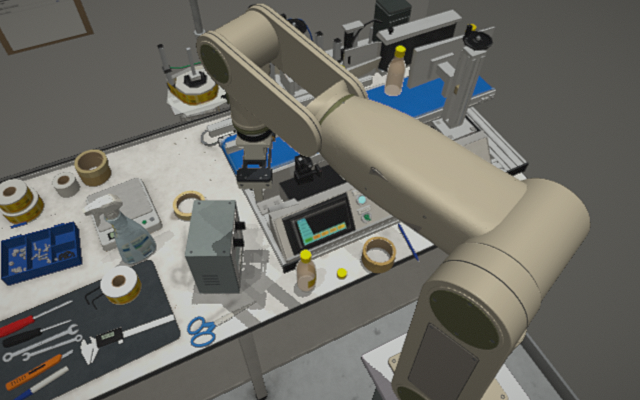

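View pics/wrist2.png

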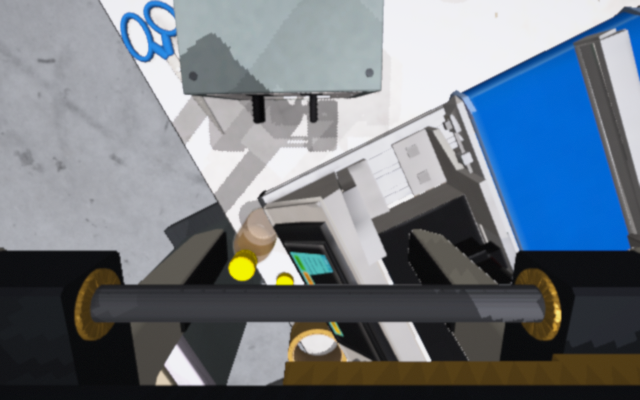

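Wrist view: fins at (258,108) and (313,108), roof front edge between (185,93) and (383,93), sample cap at (242,267). I'll cross-check the measurements.

```bash
python3 - <<'E'
from h import *
c=pickle.load(open("wrist2.pkl","rb"));t=pickle.load(open("top2.pkl","rb"))
for u,v in [(184,93),(383,93)]:
    X=onz(c,u,v,.209);print("roof front",X.round(4),tocab(X).round(4))
for u,v in [(258,122),(313,122)]:
    X=onz(c,u,v,.19);print("fin top end",X.round(4),tocab(X).round(4))
def caps(c):
    hsv=cv2.cvtColor(c["frame"],cv2.COLOR_BGR2HSV);m=cv2.inRange(hsv,(24,180,120),(36,255,255))
    n,l,st,ce=cv2.connectedComponentsWithStats(m);return [(s,q.round(1)) for s,q in zip(st[1:],ce[1:]) if s[4]>30]
for s,q in caps(c):print(s,q)
for s,q in caps(t):print(s,q)
def tri(a,ua,b,ub):
    o1,d1=ray(a,*ua);o2,d2=ray(b,*ub);A=np.c_[d1,-d2];k=np.linalg.lstsq(A,o2-o1,rcond=None)[0]
    p,q=o1+k[0]*d1,o2+k[1]*d2;return (p+q)/2,np.linalg.norm(p-q)
w=[x for x in caps(c) if 200<x[1][0]<260 and 240<x[1][1]<290][0]
T=[x for x in caps(t) if 295<x[1][0]<315 and 240<x[1][1]<275][0]
print(tri(c,w[1],t,T[1]));print(onz(c,*w[1],.16),onz(t,*T[1],.157))
f=c["frame"];cv2.imwrite("pics/w2z.png",cv2.resize(f[70:290,150:400],None,fx=3,fy=2.7,interpolation=cv2.INTER_CUBIC))
E
```

```text
roof front [0.4493 0.3793 0.209 ] [-0.0516  0.0802  0.209 ]
roof front [0.6006 0.304  0.209 ] [-0.0551 -0.0888  0.209 ]
fin top end [0.4907 0.3309 0.19  ] [-0.0776  0.0221  0.19  ]
fin top end [0.5361 0.3084 0.19  ] [-0.0787 -0.0286  0.19  ]
[228 250  29  31 657] [242.2 265.6]
[277 273  16  12 153] [284.4 279.5]
[396  45  10   8  57] [400.3  48.6]
[301 250  10  10  84] [305.2 254.7]
[337 269   9   8  59] [341.3 272.6]
(array([0.39313051, 0.2012099 , 0.15786819]), np.float64(0.0010918192461911928))
[0.39405532 0.20247016 0.16      ] [0.39372046 0.20043976 0.157     ]
```

View pics/w2z.png

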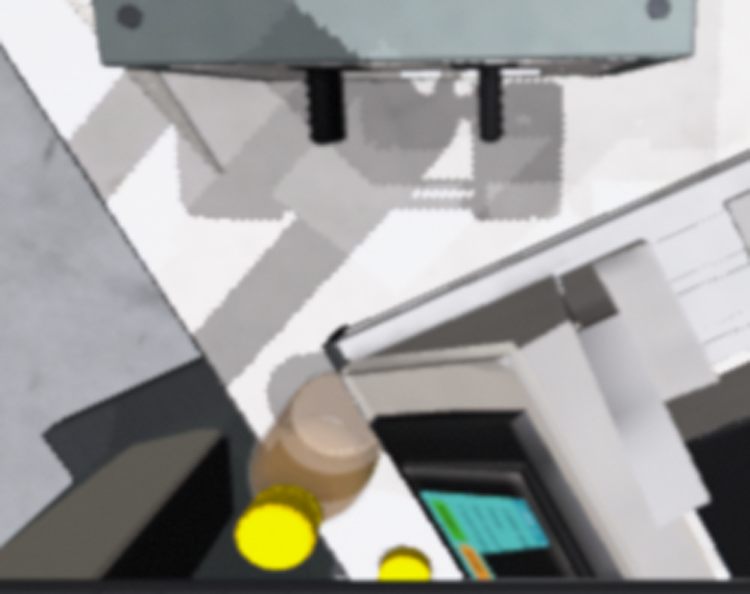

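Request:
{"method": "step_arm", "body": {
  "targets": [
    {"tx": 34, "ty": -15, "tz": 10, "ax": 0, "ay": 0, "az": -0.016, "grip": 0},
    {"tx": 34, "ty": -15, "tz": 25, "ax": 0, "ay": 0, "az": 0, "grip": 0},
    {"tx": 0, "ty": 0, "tz": 40, "ax": 0, "ay": 0, "az": 0, "grip": 0},
    {"tx": 0, "ty": 0, "tz": 20, "ax": 0, "ay": 0, "az": 0, "grip": 0},
    {"tx": 0, "ty": 0, "tz": 0, "ax": 0, "ay": 0, "az": 0, "grip": 0},
    {"tx": 0, "ty": 0, "tz": 0, "ax": 0, "ay": 0, "az": 0, "grip": 0}
  ]
}}

```text
t: 4.1
tool_pos: [0.517, 0.3297, 0.2702]
orientation: [-2.657, -1.677, 0.0]
force: [0.2, 0.9, -0.4]
opening: 0.0929
```

```bash
sed -i 's/^O=.*/O=np.array([0.5459,0.3915]);TH=np.radians(64.75)/' h.py; python3 - <<'E'
from plant import robot
from h import *
s=robot.read_state();print(s["t"],s["tool_pos"],s["q"].round(3),tocab(s["tool_pos"]),s["force"])
print(goto(s,cab(-.068,0,.169),-RC[:,1],[0,0,-1]))
for n in ["top","wrist"]:
    c=robot.read_camera(n);cv2.imwrite(f"pics/{n}3.png",c["frame"]);pickle.dump(c,open(f"{n}3.pkl","wb"))
E
```

```text
4.1 [0.5169721  0.32965993 0.27017649] [ 0.484  0.153  1.395 -0.     1.593  0.929] [-6.82713128e-02 -2.15052566e-04  2.70176491e-01] [ 0.19571223  0.87546181 -0.36815167]
(array([  0.3,  -0.2, 101.2]), array([-0.0001,  0.0001, -0.0041]))
```

View pics/wrist3.png

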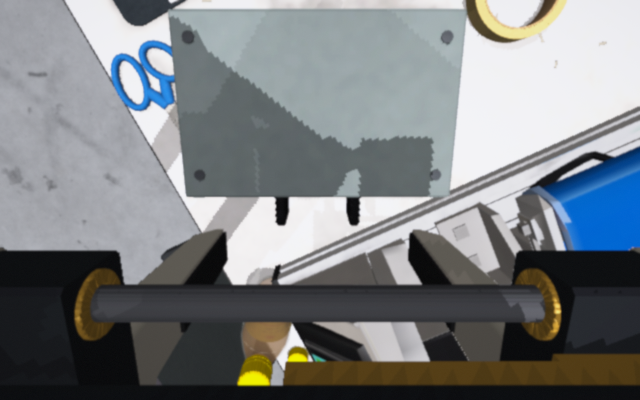

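View pics/top3.png

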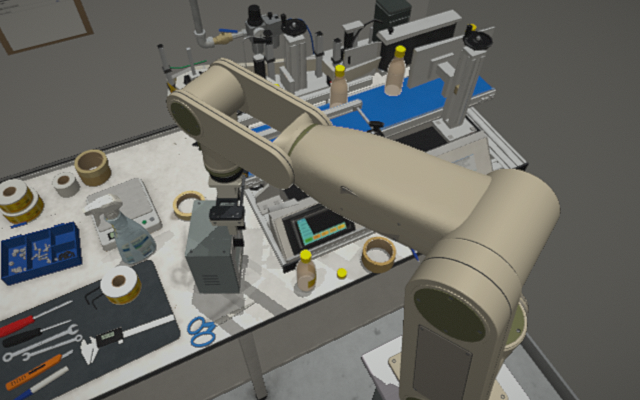

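Wrist view: fins at (282,210) and (353,208), so their middle at column 317.5 matches the tool centre. The empty bottle shows partly behind the arm near (520,320) in the top view. Next I'll descend and squeeze.

Request:
{"method": "step_arm", "body": {
  "targets": [
    {"tx": 0, "ty": 0, "tz": 40, "ax": 0, "ay": 0, "az": 0, "grip": 0},
    {"tx": 0, "ty": 0, "tz": 35, "ax": 0, "ay": 0, "az": 0, "grip": 0},
    {"tx": 0, "ty": 0, "tz": 20, "ax": 0, "ay": 0, "az": 0, "grip": 0},
    {"tx": 0, "ty": 0, "tz": 6, "ax": 0, "ay": 0, "az": 0, "grip": 0},
    {"tx": 0, "ty": 0, "tz": 0, "ax": 0, "ay": 0, "az": 0, "grip": 0},
    {"tx": 0, "ty": 0, "tz": 0, "ax": 0, "ay": 0, "az": 0, "grip": 255},
    {"tx": 0, "ty": 0, "tz": 0, "ax": 0, "ay": 0, "az": 0, "grip": 255},
    {"tx": 0, "ty": 0, "tz": 0, "ax": 0, "ay": 0, "az": 0, "grip": 255},
    {"tx": 0, "ty": 0, "tz": 0, "ax": 0, "ay": 0, "az": 0, "grip": 255},
    {"tx": 0, "ty": 0, "tz": 0, "ax": 0, "ay": 0, "az": 0, "grip": 255},
    {"tx": 0, "ty": 0, "tz": 0, "ax": 0, "ay": 0, "az": 0, "grip": 255},
    {"tx": 0, "ty": 0, "tz": 0, "ax": 0, "ay": 0, "az": 0, "grip": 255}
  ],
  "squeeze": 25
}}

```text
t: 5.4
tool_pos: [0.5173, 0.3298, 0.1691]
orientation: [2.655, 1.679, 0.001]
force: [4.0, -1.6, 5.3]
opening: 0.0414
```

```bash
python3 - <<'E'
import numpy as np
def pose(th,a):
    g=np.array([-16*np.cos(th)-160*np.sin(th),160*np.cos(th)-16*np.sin(th)])
    return g+5*np.array([np.sin(a),-np.cos(a)]),a
p,a=pose(0,0)
for th in np.arange(.05,.551,.05):
    q,b=pose(th,th/2);d=q-p
    X=np.array([np.cos(a),np.sin(a)]);Z=np.array([np.sin(a),-np.cos(a)])
    print(round(th,2),(d@X).round(1),(d@Z).round(1),round(b-a,3));p,a=q,b
E
```

```text
0.05 -7.9 1.0 0.025
0.1 -7.8 1.2 0.025
0.15 -7.8 1.4 0.025
0.2 -7.8 1.6 0.025
0.25 -7.7 1.8 0.025
0.3 -7.7 2.0 0.025
0.35 -7.6 2.2 0.025
0.4 -7.6 2.4 0.025
0.45 -7.5 2.6 0.025
0.5 -7.4 2.8 0.025
0.55 -7.4 2.9 0.025
```

Request:
{"method": "step_arm", "body": {
  "targets": [
    {"tx": -4, "ty": 0, "tz": 0.4, "ax": 0, "ay": 0.012, "az": 0, "grip": 255},
    {"tx": -4, "ty": 0, "tz": 0.6, "ax": 0, "ay": 0.013, "az": 0, "grip": 255},
    {"tx": -7.8, "ty": 0, "tz": 1.2, "ax": 0, "ay": 0.025, "az": 0, "grip": 255},
    {"tx": -7.8, "ty": 0, "tz": 1.4, "ax": 0, "ay": 0.025, "az": 0, "grip": 255},
    {"tx": 0, "ty": 0, "tz": 0, "ax": 0, "ay": 0, "az": 0, "grip": 255}
  ]
}}

```text
t: 5.9
tool_pos: [0.5068, 0.3073, 0.1646]
orientation: [-2.621, -1.655, -0.101]
force: [3.3, 0.5, 2.6]
opening: 0.0395
```

```bash
python3 - <<'E'
from plant import robot
from h import *
s=robot.read_state();print(s["t"],tocab(s["tool_pos"]),s["force"],s["opening"])
out=[]
c=robot.read_camera("wrist");cv2.imwrite("pics/w4.png",c["frame"])
c=robot.read_camera("top");cv2.imwrite("pics/t4.png",cv2.resize(c["frame"][170:310,170:330],None,fx=4,fy=4,interpolation=cv2.INTER_CUBIC))
E
```

```text
5.9 [-0.09282776 -0.00054786  0.16463508] [3.3458304  0.50324876 2.55347495] 0.03949619895220912
```

View pics/w4.png

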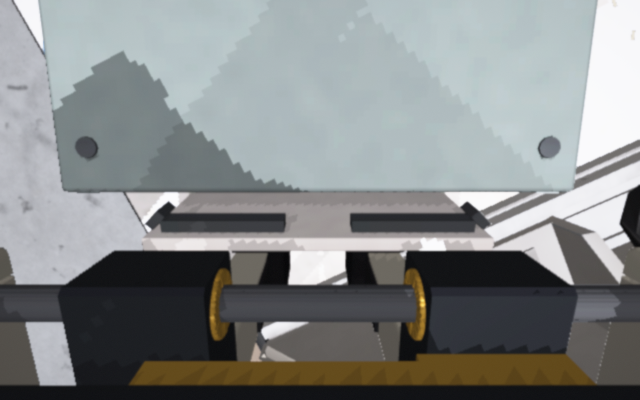

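View pics/t4.png

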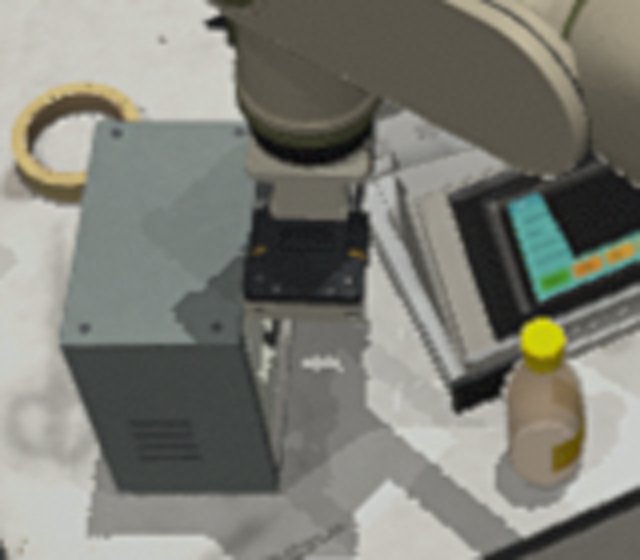

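The wrist view shows the pocket tipped partway, with its panel top edge near row 240 and the bolts drawn in. I'll keep going.

Request:
{"method": "step_arm", "body": {
  "targets": [
    {"tx": -7.8, "ty": 0, "tz": 1.6, "ax": 0, "ay": 0.025, "az": 0, "grip": 255},
    {"tx": -7.7, "ty": 0, "tz": 1.8, "ax": 0, "ay": 0.025, "az": 0, "grip": 255},
    {"tx": -7.7, "ty": 0, "tz": 2, "ax": 0, "ay": 0.025, "az": 0, "grip": 255},
    {"tx": -7.6, "ty": 0, "tz": 2.2, "ax": 0, "ay": 0.025, "az": 0, "grip": 255},
    {"tx": -7.6, "ty": 0, "tz": 2.4, "ax": 0, "ay": 0.025, "az": 0, "grip": 255},
    {"tx": -7.5, "ty": 0, "tz": 2.6, "ax": 0, "ay": 0.025, "az": 0, "grip": 255},
    {"tx": -7.4, "ty": 0, "tz": 2.8, "ax": 0, "ay": 0.025, "az": 0, "grip": 255},
    {"tx": -7.4, "ty": 0, "tz": 2.9, "ax": 0, "ay": 0.025, "az": 0, "grip": 255},
    {"tx": 0, "ty": 0, "tz": 0, "ax": 0, "ay": 0, "az": 0, "grip": 255},
    {"tx": 0, "ty": 0, "tz": 0, "ax": 0, "ay": 0, "az": 0, "grip": 255}
  ]
}}

```text
t: 7.0
tool_pos: [0.4827, 0.2567, 0.1365]
orientation: [-2.515, -1.59, -0.347]
force: [1.3, -3.7, 2.4]
opening: 0.0396
```

```bash
python3 - <<'E'
from plant import robot
from h import *
s=robot.read_state();print(s["t"],tocab(s["tool_pos"]),s["force"],s["opening"],s["q"].round(2))
c=robot.read_camera("wrist");cv2.imwrite("pics/w5.png",c["frame"])
E
```

```text
7.0 [-0.14886438 -0.00031608  0.13649744] [ 1.29282882 -3.66485601  2.43561712] 0.03964933502378757 [ 0.26 -0.14  1.96  0.23  1.15  0.62]
```

View pics/w5.png

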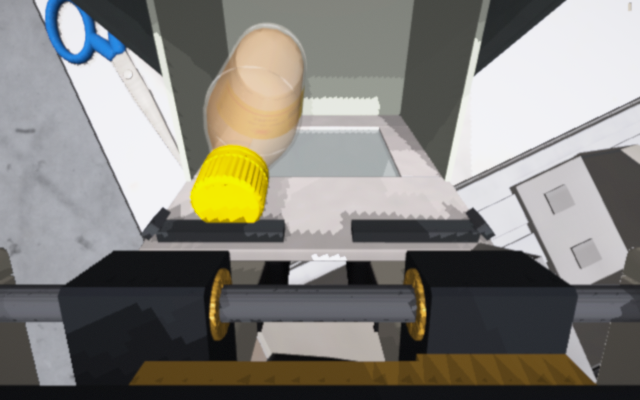

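Wrist view: the pocket is well open and the retained bottle leans against the front panel in the left half (cap at 230,187). I'll ease it a bit further, then release and rise.

Request:
{"method": "step_arm", "body": {
  "targets": [
    {"tx": -5, "ty": 0, "tz": 2, "ax": 0, "ay": 0, "az": 0, "grip": 255},
    {"tx": -5, "ty": 0, "tz": 2, "ax": 0, "ay": 0, "az": 0, "grip": 255},
    {"tx": 0, "ty": 0, "tz": 0, "ax": 0, "ay": 0, "az": 0, "grip": 255},
    {"tx": 0, "ty": 0, "tz": 0, "ax": 0, "ay": 0, "az": 0, "grip": 40},
    {"tx": 0, "ty": 0, "tz": 0, "ax": 0, "ay": 0, "az": 0, "grip": 0},
    {"tx": 0, "ty": 0, "tz": 0, "ax": 0, "ay": 0, "az": 0, "grip": 0},
    {"tx": 0, "ty": 0, "tz": 0, "ax": 0, "ay": 0, "az": 0, "grip": 0},
    {"tx": 0, "ty": 0, "tz": 0, "ax": 0, "ay": 0, "az": 0, "grip": 0},
    {"tx": 0, "ty": 0, "tz": -20, "ax": 0, "ay": 0, "az": 0, "grip": 0},
    {"tx": 0, "ty": 0, "tz": -35, "ax": 0, "ay": 0, "az": 0, "grip": 0},
    {"tx": 0, "ty": 0, "tz": -40, "ax": 0, "ay": 0, "az": 0, "grip": 0},
    {"tx": 0, "ty": 0, "tz": -40, "ax": 0, "ay": 0, "az": 0, "grip": 0},
    {"tx": 0, "ty": 0, "tz": 0, "ax": 0, "ay": 0, "az": 0, "grip": 0}
  ]
}}

```text
t: 8.35
tool_pos: [0.4657, 0.2166, 0.2668]
orientation: [-2.515, -1.592, -0.362]
force: [0.6, 0.1, 0.4]
opening: 0.093
```

```bash
python3 - <<'E'
from plant import robot
from h import *
s=robot.read_state();print(s["t"],s["tool_pos"],tocab(s["tool_pos"]),s["force"],s["opening"],s["q"].round(2))
c=robot.read_camera("wrist");cv2.imwrite("pics/w6.png",c["frame"]);pickle.dump(c,open("w6.pkl","wb"))
c=robot.read_camera("top");cv2.imwrite("pics/t6.png",c["frame"]);pickle.dump(c,open("t6.pkl","wb"))
E
```

```text
8.35 [0.4657011  0.21660281 0.26683484] [-0.19239701 -0.00206937  0.26683484] [0.57838141 0.11674459 0.40176247] 0.09296221334259964 [ 0.18 -0.33  1.88  0.23  1.42  0.6 ]
```

View pics/w6.png

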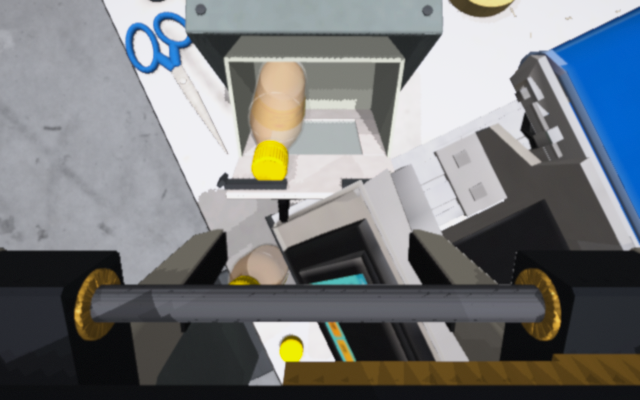

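View pics/t6.png

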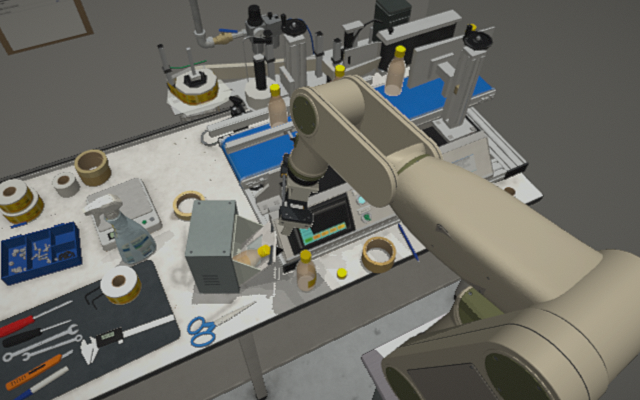

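Wrist view: the pocket is open and the right half of its floor is free at (330,137). The retained cap is at (270,160), and the sample stands at (262,265). Next is the pick: jaws along cabinet x, so the pads hold the slant.

```bash
cat >> h.py <<'E'
def split(s,pos,y,z,zref=None):
    d,r=goto(s,pos,y,z)
    Rt=Ro.from_rotvec(s["orientation"]).as_matrix()@Ro.from_rotvec(r).as_matrix()
    return r,np.linalg.norm(r),(Rt.T@(np.array(pos)-s["tool_pos"])*1000).round(1)
E
python3 - <<'E'
from plant import robot
from h import *
s=robot.read_state()
print(tocab([.393,.2015,.156]))
r,n,d=split(s,[.3933,.2015,.23],RC[:,0],[0,0,-1]);print(r/12,n/12,d)
# pocket angle from outer top edge of panel
w=pickle.load(open("w6.pkl","rb"))
for th in (.55,.6,.66):
    ex=np.array([np.cos(th),np.sin(th)]);u=np.array([-np.sin(th),np.cos(th)])
    pt=lambda x,y,z:cab(*(lambda q:(q[0],y,q[1]))((np.array([-52,14])+ex*(x+46)+u*z)/1000))
    print(th,[proj(w,pt(*p)).round() for p in [(-49,.071,176),(-49,-.071,176),(43,.068,118),(43,-.068,118),(-49-26,.0295,176)]])
E
```

```text
[-0.23706884  0.05724313  0.156     ]
[ 0.01824167 -0.01795    -0.130175  ] 0.13266684411629673 [ 57.4 -43.8  31.1]
0.55 [array([222., 180.]), array([405., 180.]), array([227.,  43.]), array([399.,  43.]), array([277., 209.])]
0.6 [array([224., 190.]), array([403., 190.]), array([227.,  52.]), array([399.,  52.]), array([278., 217.])]
0.66 [array([226., 201.]), array([401., 200.]), array([227.,  63.]), array([399.,  63.]), array([279., 225.])]
```

Request:
{"method": "step_arm", "body": {
  "targets": [
    {"tx": 0, "ty": 0, "tz": -10, "ax": 0.018, "ay": -0.018, "az": -0.13, "grip": 90},
    {"tx": 0, "ty": 0, "tz": 0, "ax": 0.018, "ay": -0.018, "az": -0.13, "grip": 90},
    {"tx": 0, "ty": 0, "tz": 0, "ax": 0.018, "ay": -0.018, "az": -0.13, "grip": 90},
    {"tx": 0, "ty": 0, "tz": 0, "ax": 0.018, "ay": -0.018, "az": -0.13, "grip": 90},
    {"tx": 0, "ty": 0, "tz": 0, "ax": 0.018, "ay": -0.018, "az": -0.13, "grip": 90},
    {"tx": 0, "ty": 0, "tz": 0, "ax": 0.018, "ay": -0.018, "az": -0.13, "grip": 90},
    {"tx": 0, "ty": 0, "tz": 0, "ax": 0.018, "ay": -0.018, "az": -0.13, "grip": 90},
    {"tx": 0, "ty": 0, "tz": 0, "ax": 0.018, "ay": -0.018, "az": -0.13, "grip": 90},
    {"tx": 0, "ty": 0, "tz": 0, "ax": 0.018, "ay": -0.018, "az": -0.13, "grip": 90},
    {"tx": 0, "ty": 0, "tz": 0, "ax": 0.018, "ay": -0.018, "az": -0.13, "grip": 90},
    {"tx": 0, "ty": 0, "tz": 0, "ax": 0.018, "ay": -0.018, "az": -0.13, "grip": 90},
    {"tx": 0, "ty": 0, "tz": 0, "ax": 0.018, "ay": -0.018, "az": -0.13, "grip": 90},
    {"tx": 29, "ty": -22, "tz": 15, "ax": 0, "ay": 0, "az": 0, "grip": 90},
    {"tx": 28, "ty": -22, "tz": 15, "ax": 0, "ay": 0, "az": 0, "grip": 90},
    {"tx": 0, "ty": 0, "tz": 0, "ax": 0, "ay": 0, "az": 0, "grip": 90},
    {"tx": 0, "ty": 0, "tz": 0, "ax": 0, "ay": 0, "az": 0, "grip": 90}
  ]
}}

```text
t: 10.05
tool_pos: [0.3904, 0.1986, 0.2375]
orientation: [-0.688, -3.063, 0.003]
force: [0.2, -0.1, 0.5]
opening: 0.06
```

```bash
python3 - <<'E'
from plant import robot
from h import *
s=robot.read_state();print(s["t"],s["tool_pos"],tocab(s["tool_pos"]),s["force"],s["opening"],s["q"].round(2))
print(split(s,[.3933,.2015,.161],RC[:,0],[0,0,-1]))
c=robot.read_camera("wrist");cv2.imwrite("pics/w7.png",c["frame"]);pickle.dump(c,open("w7.pkl","wb"))
t=robot.read_camera("top");cv2.imwrite("pics/t7.png",t["frame"]);pickle.dump(t,open("t7.pkl","wb"))
print(proj(c,[.3933,.2015,.166]))
E
```

```text
10.05 [0.39039402 0.19864394 0.23754758] [-0.24076365  0.05838182  0.23754758] [ 0.15630702 -0.05101223  0.49636425] 0.060029313432741885 [ 0.35 -0.32  1.9  -0.    1.56 -0.78]
(array([-0.0023, -0.0022, -0.0014]), np.float64(0.0034770677301427418), array([-1.4,  3.8, 76.5]))
[321.71474522 215.41856402]
```

View pics/w7.png

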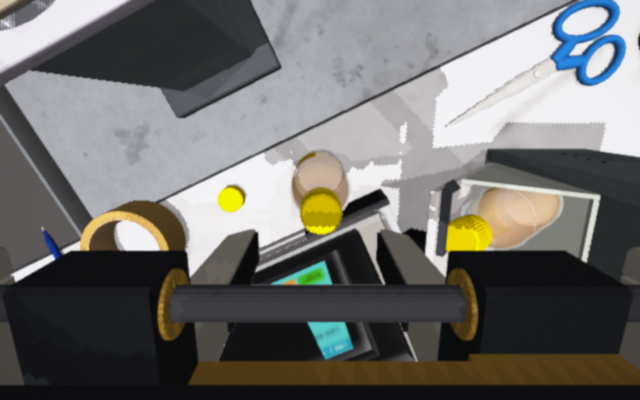

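View pics/t7.png

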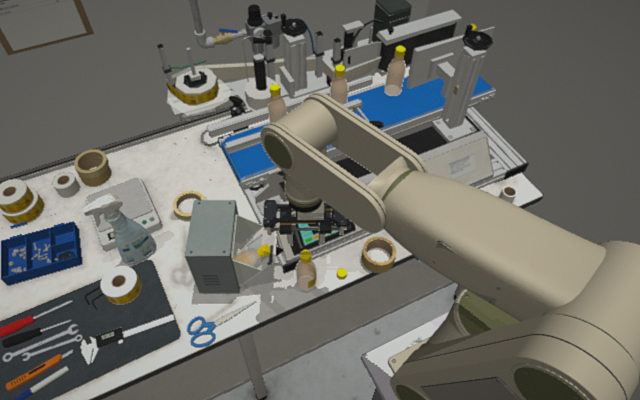

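Wrist view: cap top centred near (322,214), agreeing with the triangulation. Offset to correct is ty +4. I'll descend to the grasp.

Request:
{"method": "step_arm", "body": {
  "targets": [
    {"tx": -1.4, "ty": 3.8, "tz": 30, "ax": 0, "ay": 0, "az": 0, "grip": 90},
    {"tx": 0, "ty": 0, "tz": 30, "ax": 0, "ay": 0, "az": 0, "grip": 90},
    {"tx": 0, "ty": 0, "tz": 18, "ax": 0, "ay": 0, "az": 0, "grip": 90},
    {"tx": 0, "ty": 0, "tz": 8, "ax": 0, "ay": 0, "az": 0, "grip": 90},
    {"tx": 0, "ty": 0, "tz": 0, "ax": 0, "ay": 0, "az": 0, "grip": 90},
    {"tx": 0, "ty": 0, "tz": 0, "ax": 0, "ay": 0, "az": 0, "grip": 140},
    {"tx": 0, "ty": 0, "tz": 0, "ax": 0, "ay": 0, "az": 0, "grip": 160},
    {"tx": 0, "ty": 0, "tz": 0, "ax": 0, "ay": 0, "az": 0, "grip": 180},
    {"tx": 0, "ty": 0, "tz": 0, "ax": 0, "ay": 0, "az": 0, "grip": 220},
    {"tx": 0, "ty": 0, "tz": 0, "ax": 0, "ay": 0, "az": 0, "grip": 255},
    {"tx": 0, "ty": 0, "tz": 0, "ax": 0, "ay": 0, "az": 0, "grip": 255},
    {"tx": 0, "ty": 0, "tz": 0, "ax": 0, "ay": 0, "az": 0, "grip": 255}
  ],
  "squeeze": 50
}}

```text
t: 11.35
tool_pos: [0.3949, 0.2014, 0.1542]
orientation: [0.69, 3.064, -0.0]
force: [-0.6, -1.7, 5.8]
opening: 0.0285
```

Request:
{"method": "step_arm", "body": {
  "targets": [
    {"tx": 0, "ty": 0, "tz": -4, "ax": 0, "ay": 0, "az": 0, "grip": 255},
    {"tx": 0, "ty": 0, "tz": -8, "ax": 0, "ay": 0, "az": 0, "grip": 255},
    {"tx": 0, "ty": 0, "tz": -12, "ax": 0, "ay": 0, "az": 0, "grip": 255},
    {"tx": 0, "ty": 0, "tz": -18, "ax": 0, "ay": 0, "az": 0, "grip": 255},
    {"tx": 0, "ty": 0, "tz": -25, "ax": 0, "ay": 0, "az": 0, "grip": 255},
    {"tx": 0, "ty": 0, "tz": -30, "ax": 0, "ay": 0, "az": 0, "grip": 255},
    {"tx": 0, "ty": 0, "tz": -30, "ax": 0, "ay": 0, "az": 0, "grip": 255},
    {"tx": 0, "ty": 0, "tz": -30, "ax": 0, "ay": 0, "az": 0, "grip": 255},
    {"tx": 0, "ty": 0, "tz": -24, "ax": 0, "ay": 0, "az": 0, "grip": 255},
    {"tx": 0, "ty": 0, "tz": -14, "ax": 0, "ay": 0, "az": 0, "grip": 255},
    {"tx": 0, "ty": 0, "tz": -6, "ax": 0, "ay": 0, "az": 0, "grip": 255},
    {"tx": 0, "ty": 0, "tz": 0, "ax": 0, "ay": 0, "az": 0, "grip": 255},
    {"tx": 0, "ty": 0, "tz": 0, "ax": 0, "ay": 0, "az": 0, "grip": 255}
  ]
}}

```text
t: 12.65
tool_pos: [0.3942, 0.2014, 0.3533]
orientation: [-0.69, -3.063, 0.002]
force: [-0.9, 0.7, -4.4]
opening: 0.0283
```

```bash
python3 - <<'E'
from plant import robot
from h import *
s=robot.read_state();print(s["t"],s["tool_pos"],tocab(s["tool_pos"]),s["force"],s["opening"],s["q"].round(2))
th=.66;zz=RC@[np.sin(th),0,-np.cos(th)];yy=RC@[np.cos(th),0,np.sin(th)]
# insertion line start s=200, b=0,y=-.034
print(split(s,cab(-.234,-.034,.323)+.005*zz,yy,zz))
c=robot.read_camera("wrist");cv2.imwrite("pics/w8.png",c["frame"]);pickle.dump(c,open("w8.pkl","wb"))
t=robot.read_camera("top");cv2.imwrite("pics/t8.png",t["frame"]);pickle.dump(t,open("t8.pkl","wb"))
E
```

```text
12.65 [0.39424731 0.20144279 0.3533177 ] [-0.23658852  0.05609059  0.3533177 ] [-0.88530526  0.69020384 -4.36749382] 0.0282887210063169 [ 0.36 -0.31  1.69 -0.    1.77 -0.77]
(array([-6.616e-01, -6.000e-04, -2.700e-03]), np.float64(0.6616057814136753), array([-90.1, -16.5,  30.5]))
```

View pics/w8.png

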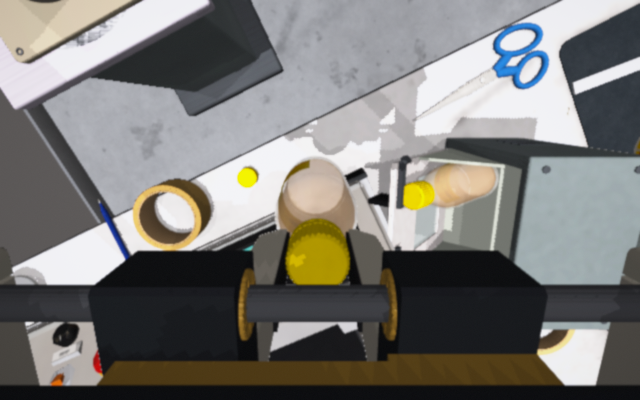

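View pics/t8.png

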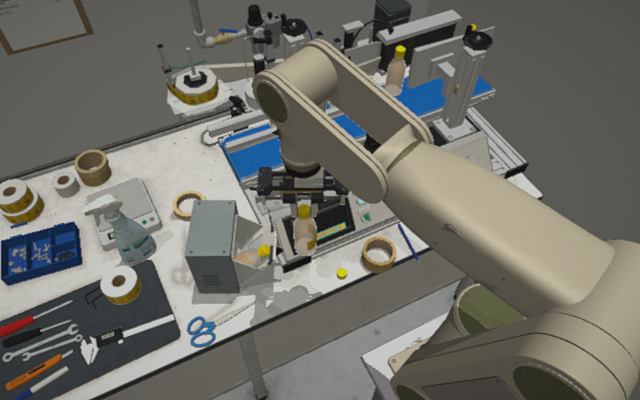

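The bottle is held and hanging upright (top view 305,232). Now I'll tilt it to the slant.

Request:
{"method": "step_arm", "body": {
  "targets": [
    {"tx": 0, "ty": 0, "tz": 0, "ax": -0.03, "ay": 0, "az": 0, "grip": 255},
    {"tx": 0, "ty": 0, "tz": 0, "ax": -0.05, "ay": 0, "az": 0, "grip": 255},
    {"tx": 0, "ty": 0, "tz": 0, "ax": -0.07, "ay": 0, "az": 0, "grip": 255},
    {"tx": 0, "ty": 0, "tz": 0, "ax": -0.07, "ay": 0, "az": 0, "grip": 255},
    {"tx": 0, "ty": 0, "tz": 0, "ax": -0.07, "ay": 0, "az": 0, "grip": 255},
    {"tx": 0, "ty": 0, "tz": 0, "ax": -0.07, "ay": 0, "az": 0, "grip": 255},
    {"tx": 0, "ty": 0, "tz": 0, "ax": -0.07, "ay": 0, "az": 0, "grip": 255},
    {"tx": 0, "ty": 0, "tz": 0, "ax": -0.07, "ay": 0, "az": 0, "grip": 255},
    {"tx": 0, "ty": 0, "tz": 0, "ax": -0.07, "ay": 0, "az": 0, "grip": 255},
    {"tx": 0, "ty": 0, "tz": 0, "ax": -0.05, "ay": 0, "az": 0, "grip": 255},
    {"tx": 0, "ty": 0, "tz": 0, "ax": -0.04, "ay": 0, "az": 0, "grip": 255},
    {"tx": -6, "ty": 0, "tz": 0, "ax": 0, "ay": 0, "az": 0, "grip": 255},
    {"tx": -14, "ty": 0, "tz": 0, "ax": 0, "ay": 0, "az": 0, "grip": 255},
    {"tx": -20, "ty": 0, "tz": 0, "ax": 0, "ay": 0, "az": 0, "grip": 255},
    {"tx": -20, "ty": 0, "tz": 0, "ax": 0, "ay": 0, "az": 0, "grip": 255},
    {"tx": -16, "ty": 0, "tz": 0, "ax": 0, "ay": 0, "az": 0, "grip": 255},
    {"tx": -10, "ty": 0, "tz": 0, "ax": 0, "ay": 0, "az": 0, "grip": 255},
    {"tx": -4, "ty": 0, "tz": 0, "ax": 0, "ay": 0, "az": 0, "grip": 255},
    {"tx": 0, "ty": 0, "tz": 0, "ax": 0, "ay": 0, "az": 0, "grip": 255},
    {"tx": 0, "ty": 0, "tz": 0, "ax": 0, "ay": 0, "az": 0, "grip": 255}
  ]
}}

```text
t: 14.75
tool_pos: [0.4756, 0.1632, 0.3546]
orientation: [0.625, 2.776, 0.95]
force: [-0.2, 0.1, -3.5]
opening: 0.0282
```

```bash
python3 - <<'E'
from plant import robot
from h import *
s=robot.read_state();print(s["t"],s["tool_pos"],tocab(s["tool_pos"]),s["force"],s["opening"],s["q"].round(2))
th=.66;zz=RC@[np.sin(th),0,-np.cos(th)];yy=RC@[np.cos(th),0,np.sin(th)]
print(split(s,cab(-.234,-.034,.323)+.005*zz,yy,zz))
c=robot.read_camera("wrist");cv2.imwrite("pics/w9.png",c["frame"]);pickle.dump(c,open("w9.pkl","wb"))
t=robot.read_camera("top");cv2.imwrite("pics/t9.png",t["frame"]);pickle.dump(t,open("t9.pkl","wb"))
E
```

```text
14.75 [0.47557946 0.16321258 0.35462599] [-0.23647227 -0.03377851  0.35462599] [-0.19342823  0.06768472 -3.51931115] 0.028212681777544744 [-0.23 -0.5   1.96  0.64  1.53 -1.34]
(array([-0.0004,  0.001 , -0.0017]), np.float64(0.0020124611797498106), array([ -0.2, -17.4,  31.5]))
```

View pics/w9.png

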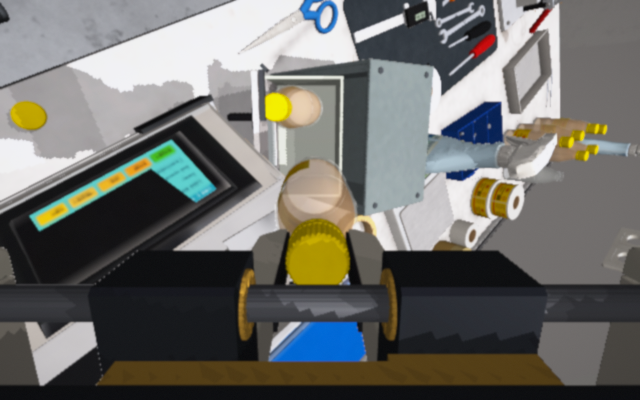

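View pics/t9.png

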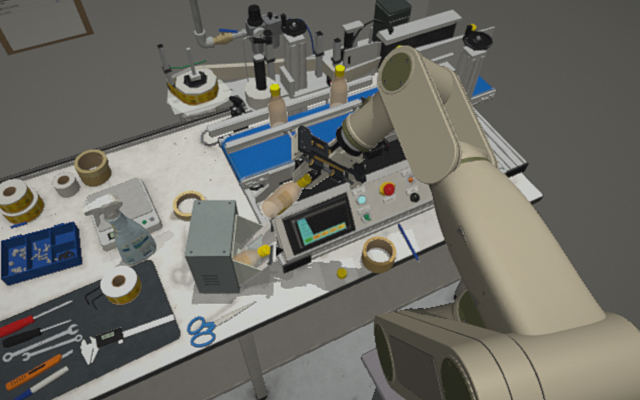

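Top view: the bottle is held at the slant above the cabinet. Wrist view: pocket mouth from column ~270 to 343, retained cap at (278,107). I'll check the alignment against the pocket itself.

```bash
python3 - <<'E'
from h import *
w=pickle.load(open("w9.pkl","rb"))
f=w["frame"]
th=.66
ex=np.array([np.cos(th),np.sin(th)]);u=np.array([-np.sin(th),np.cos(th)])
pt=lambda x,y,z:cab(*(lambda q:(q[0],y,q[1]))((np.array([-52,14])+ex*(x+46)+u*z)/1000))
for n,p in dict(backL=(43,.068,118),backR=(43,-.068,118),frL=(-43,.071,176),frR=(-43,-.071,176),ofrL=(-49,.071,176),tabL=(-75,.026,176),floorc=(0,0,0)).items(): print(n,proj(w,pt(*p)).round(1))
print("roof",proj(w,cab(-.055,.085,.209)),proj(w,cab(-.055,-.085,.209)))
cv2.imwrite("pics/w9z.png",cv2.resize(f[50:250,200:440],None,fx=3.2,fy=3,interpolation=cv2.INTER_CUBIC))
E
```

```text
backL [339.4  77.5]
backR [337.9 193.7]
frL [254.7  69.4]
frR [260.9 209.5]
ofrL [248.6  69.4]
tabL [225. 117.]
floorc [305.6 131.5]
roof [369.64604729  56.73666271] [364.33563536 216.08294301]
```

View pics/w9z.png

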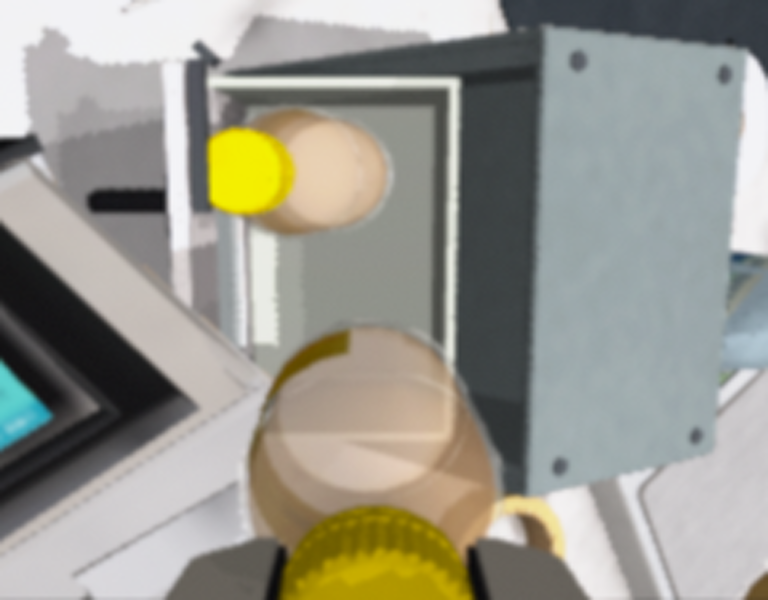

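```bash
python3 - <<'E'
from h import *
t=pickle.load(open("top0.pkl","rb"));w=pickle.load(open("wrist2.pkl","rb"));w9=pickle.load(open("w9.pkl","rb"));w8=pickle.load(open("w8.pkl","rb"))
def tri(a,ua,b,ub):
    o1,d1=ray(a,*ua);o2,d2=ray(b,*ub);k=np.linalg.lstsq(np.c_[d1,-d2],o2-o1,rcond=None)[0]
    p,q=o1+k[0]*d1,o2+k[1]*d2;return ((p+q)/2).round(3),np.linalg.norm(p-q).round(4)
z=lambda a,b:(a/3.2+170-.3,b/3.2+180-.3)
zw=lambda a,b:(a/3+150,b/2.7+70)
print("front-left",tri(t,z(385,255),w,zw(345,370)))
print("back-left",tri(t,z(322,110),w,zw(515,345)))
# w9z corner
zz=lambda a,b:(a/3.2+200,b/3+50)
for q in(.05,.1,.15,.19):print(q,onz(w9,*zz(265,385),q).round(3))
f=cv2.imread("pics/top0.png")
cv2.imwrite("pics/t0h.png",cv2.resize(f[195:285,240:370],None,fx=6,fy=6,interpolation=cv2.INTER_CUBIC))
cv2.imwrite("pics/w9h.png",cv2.resize(w9["frame"][80:380,0:300],None,fx=2.5,fy=2,interpolation=cv2.INTER_CUBIC))
E
```

```text
front-left (array([0.432, 0.233, 0.095]), np.float64(0.0103))
back-left (array([0.513, 0.244, 0.21 ]), np.float64(0.0026))
0.05 [0.578 0.306 0.05 ]
0.1 [0.554 0.283 0.1  ]
0.15 [0.53 0.26 0.15]
0.19 [0.511 0.241 0.19 ]
```

View pics/t0h.png

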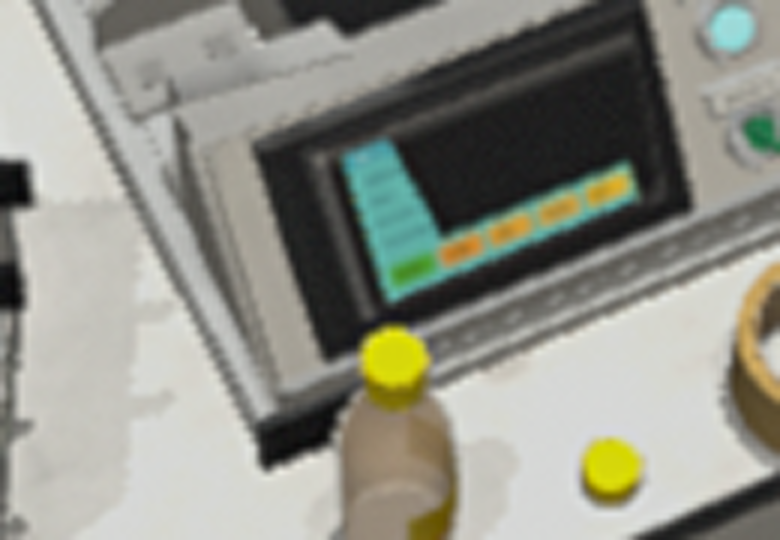

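View pics/w9h.png

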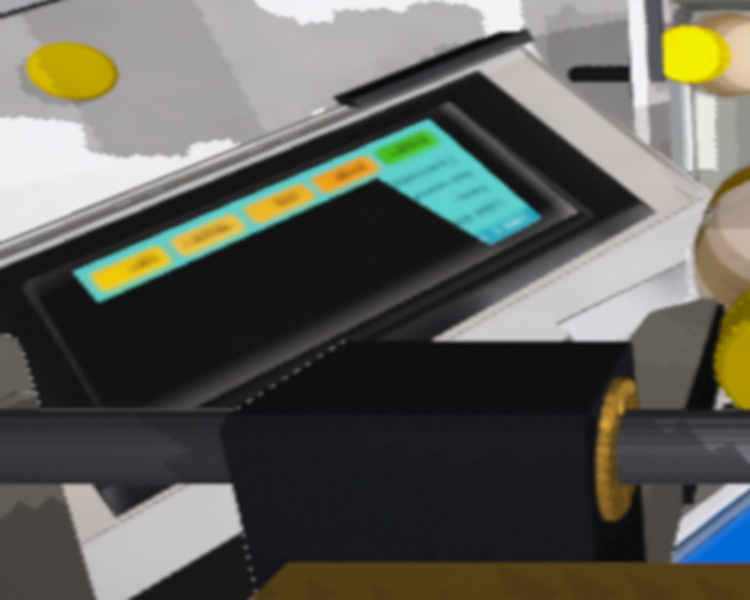

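```bash
python3 - <<'E'
from h import *
L=lambda n:pickle.load(open(n,"rb"))
t=L("top0.pkl");w2=L("wrist2.pkl");w9=L("w9.pkl");w6=L("w6.pkl")
def multi(obs):
    A=np.zeros((3,3));b=np.zeros(3)
    for c,u in obs:
        o,d=ray(c,*u);d/=np.linalg.norm(d);P=np.eye(3)-np.outer(d,d);A+=P;b+=P@o
    X=np.linalg.solve(A,b);return X.round(4),[np.linalg.norm(proj(c,X)-u).round(1) for c,u in obs]
print("BL",multi([(t,(269.2,213.3)),(w9,(282,177.5)),(w2,(321.7,197.8))]))
print("FL",multi([(t,(240+272/6,195+400/6)),(w9,(212,102.5)),(w2,(265,207))]))
for n,c in (("w6",w6),("w2",w2)):
    cv2.imwrite(f"pics/{n}q.png",cv2.resize(c["frame"][130:260,200:420],None,fx=3.6,fy=3.6,interpolation=cv2.INTER_CUBIC))
E
```

```text
BL (array([0.5133, 0.2412, 0.2003]), [np.float64(3.5), np.float64(8.9), np.float64(1.7)])
FL (array([0.4315, 0.2424, 0.0986]), [np.float64(0.9), np.float64(2.6), np.float64(2.6)])
```

View pics/w6q.png

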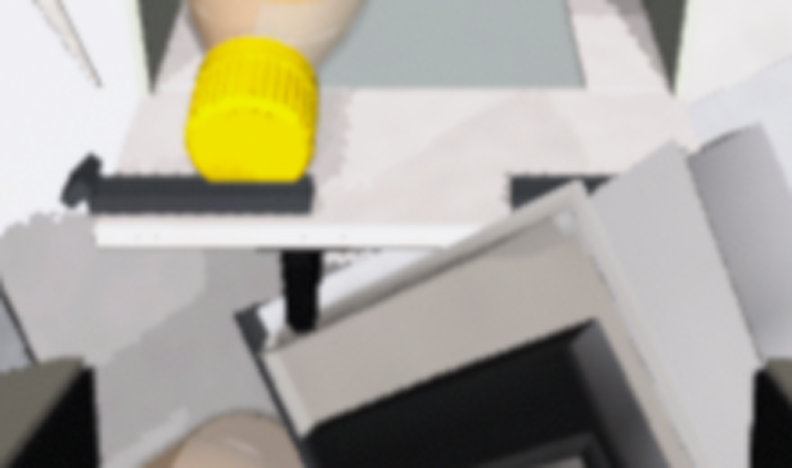

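View pics/w2q.png

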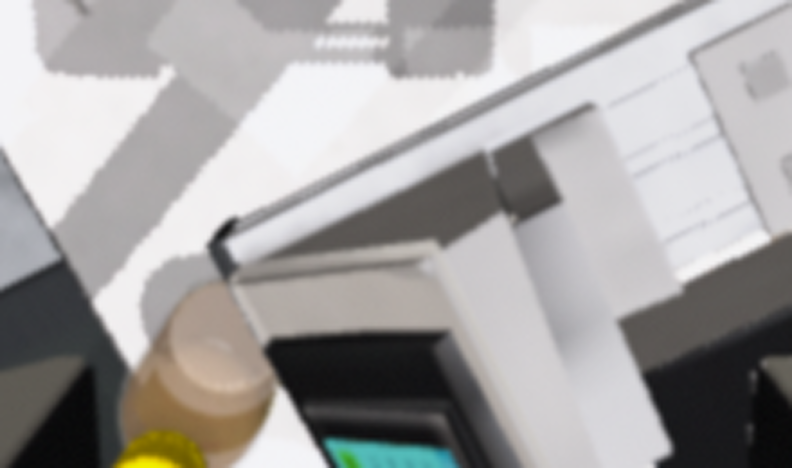

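```bash
python3 - <<'E'
from h import *
L=lambda n:pickle.load(open(n,"rb"))
t=L("top0.pkl");w2=L("wrist2.pkl");w9=L("w9.pkl");w6=L("w6.pkl")
def multi(obs):
    A=np.zeros((3,3));b=np.zeros(3)
    for c,u in obs:
        o,d=ray(c,*u);d/=np.linalg.norm(d);P=np.eye(3)-np.outer(d,d);A+=P;b+=P@o
    X=np.linalg.solve(A,b);return X.round(4),[np.linalg.norm(proj(c,X)-u).round(1) for c,u in obs]
z=lambda a,b:(a/3.6+200,b/3.6+130)
print("BL",multi([(w6,z(580,185)),(w2,z(435,245))]),multi([(w6,z(580,185)),(w2,z(435,245)),(t,(269.2,213.3))]))
print("FL",multi([(w6,z(265,350)),(w2,z(237,275))]),multi([(w6,z(265,350)),(w2,z(237,275)),(t,(285,262))]))
print("BL2",multi([(w6,z(685,145)),(w2,z(500,213))]))
for q in (0,.03,.06,.09):print(onz(w2,*z(260,250),q).round(3),onz(w2,*z(490,150),q).round(3))
E
```

```text
BL (array([0.5112, 0.2418, 0.1964]), [np.float64(0.1), np.float64(0.1)]) (array([0.5117, 0.2442, 0.2145]), [np.float64(6.7), np.float64(2.5), np.float64(0.9)])
FL (array([0.4311, 0.2386, 0.0896]), [np.float64(1.0), np.float64(0.8)]) (array([0.4318, 0.2402, 0.0917]), [np.float64(1.6), np.float64(1.5), np.float64(1.0)])
BL2 (array([0.5312, 0.2412, 0.1975]), [np.float64(2.1), np.float64(1.5)])
[0.422 0.227 0.   ] [0.529 0.222 0.   ]
[0.429 0.232 0.03 ] [0.53  0.228 0.03 ]
[0.437 0.237 0.06 ] [0.531 0.233 0.06 ]
[0.444 0.243 0.09 ] [0.532 0.239 0.09 ]
```

Request:
{"method": "step_arm", "body": {
  "targets": [
    {"tx": 0, "ty": 6, "tz": -8, "ax": 0, "ay": 0, "az": 0, "grip": 255},
    {"tx": 0, "ty": 12, "tz": -16, "ax": 0.03, "ay": 0, "az": 0, "grip": 255},
    {"tx": 0, "ty": 6, "tz": -8, "ax": 0.06, "ay": 0, "az": 0, "grip": 255},
    {"tx": 0, "ty": 0, "tz": 0, "ax": 0.08, "ay": 0, "az": 0, "grip": 255},
    {"tx": 0, "ty": 0, "tz": 0, "ax": 0.08, "ay": 0, "az": 0, "grip": 255},
    {"tx": 0, "ty": 0, "tz": 0, "ax": 0.08, "ay": 0, "az": 0, "grip": 255},
    {"tx": 0, "ty": 0, "tz": 0, "ax": 0.08, "ay": 0, "az": 0, "grip": 255},
    {"tx": 0, "ty": 0, "tz": 0, "ax": 0.08, "ay": 0, "az": 0, "grip": 255},
    {"tx": 0, "ty": 0, "tz": 0, "ax": 0.08, "ay": 0, "az": 0, "grip": 255},
    {"tx": 0, "ty": 0, "tz": 0, "ax": 0.06, "ay": 0, "az": 0, "grip": 255},
    {"tx": 0, "ty": 0, "tz": 0, "ax": 0.03, "ay": 0, "az": 0.05, "grip": 255},
    {"tx": 0, "ty": 0, "tz": 0, "ax": 0, "ay": 0, "az": 0.1, "grip": 255},
    {"tx": 0, "ty": 0, "tz": 0, "ax": 0, "ay": 0, "az": 0.14, "grip": 255},
    {"tx": 0, "ty": 0, "tz": 0, "ax": 0, "ay": 0, "az": 0.14, "grip": 255},
    {"tx": 0, "ty": 0, "tz": 0, "ax": 0, "ay": 0, "az": 0.14, "grip": 255},
    {"tx": 0, "ty": 0, "tz": 0, "ax": 0, "ay": 0, "az": 0.14, "grip": 255},
    {"tx": 0, "ty": 0, "tz": 0, "ax": 0, "ay": 0, "az": 0.14, "grip": 255},
    {"tx": 0, "ty": 0, "tz": 0, "ax": 0, "ay": 0, "az": 0.14, "grip": 255},
    {"tx": 0, "ty": 0, "tz": 0, "ax": 0, "ay": 0, "az": 0.14, "grip": 255},
    {"tx": 0, "ty": 0, "tz": 0, "ax": 0, "ay": 0, "az": 0.14, "grip": 255}
  ]
}}

```text
t: 16.85
tool_pos: [0.4758, 0.1633, 0.3958]
orientation: [-2.379, -2.05, -0.003]
force: [-1.3, -0.8, -4.5]
opening: 0.0284
```

Request:
{"method": "step_arm", "body": {
  "targets": [
    {"tx": 0, "ty": 0, "tz": 0, "ax": 0, "ay": 0, "az": 0.14, "grip": 255},
    {"tx": 0, "ty": 0, "tz": 0, "ax": 0, "ay": 0, "az": 0.14, "grip": 255},
    {"tx": 0, "ty": 0, "tz": 0, "ax": 0, "ay": 0, "az": 0.02, "grip": 255},
    {"tx": 0, "ty": 0, "tz": 0, "ax": 0, "ay": 0, "az": 0, "grip": 255},
    {"tx": 0, "ty": 0, "tz": 0, "ax": 0, "ay": 0, "az": 0, "grip": 255}
  ]
}}

```text
t: 17.35
tool_pos: [0.4758, 0.1628, 0.3951]
orientation: [-2.651, -1.684, -0.0]
force: [-0.3, -0.1, -3.7]
opening: 0.0282
```

```bash
python3 - <<'E'
from plant import robot
from h import *
L=lambda n:pickle.load(open(n,"rb"))
s=robot.read_state();print(s["t"],s["tool_pos"],tocab(s["tool_pos"]),s["force"],s["opening"],s["q"].round(2))
print(split(s,cab(-.105,-.034,.35),-RC[:,1],[0,0,-1]))
c=robot.read_camera("wrist");cv2.imwrite("pics/w10.png",c["frame"]);pickle.dump(c,open("w10.pkl","wb"))
print("clamp",onz(L("top0.pkl"),303,152,.28).round(3),onz(L("top0.pkl"),374,130,.28).round(3))
E
```

```text
17.35 [0.47577001 0.16283713 0.39506078] [-0.23673057 -0.034111    0.39506078] [-0.27239713 -0.06166023 -3.70518934] 0.028192490269720774 [ 0.23 -0.14  1.46  0.    1.82  0.67]
(array([-0.0005, -0.0005,  0.0017]), np.float64(0.0018411952639521968), array([ 1.317e+02, -1.000e-01,  4.510e+01]))
clamp [0.614 0.101 0.28 ] [ 0.603 -0.11   0.28 ]
```

View pics/w10.png

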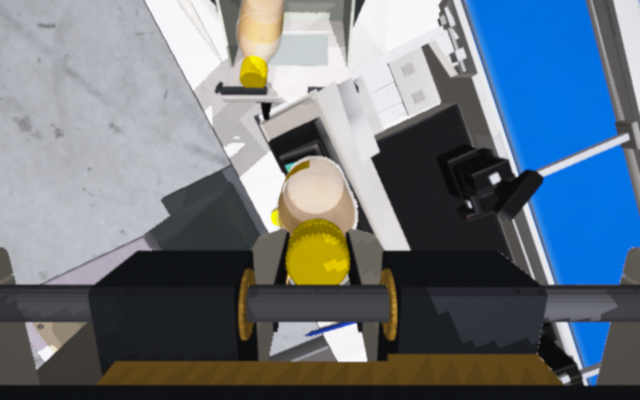

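Request:
{"method": "step_arm", "body": {
  "targets": [
    {"tx": 0, "ty": 0, "tz": 0, "ax": 0, "ay": 0.03, "az": 0, "grip": 255},
    {"tx": 0, "ty": 0, "tz": 0, "ax": 0, "ay": 0.05, "az": 0, "grip": 255},
    {"tx": 0, "ty": 0, "tz": 0, "ax": 0, "ay": 0.07, "az": 0, "grip": 255},
    {"tx": 0, "ty": 0, "tz": 0, "ax": 0, "ay": 0.07, "az": 0, "grip": 255},
    {"tx": 0, "ty": 0, "tz": 0, "ax": 0, "ay": 0.07, "az": 0, "grip": 255},
    {"tx": 0, "ty": 0, "tz": 0, "ax": 0, "ay": 0.07, "az": 0, "grip": 255},
    {"tx": 0, "ty": 0, "tz": 0, "ax": 0, "ay": 0.07, "az": 0, "grip": 255},
    {"tx": 0, "ty": 0, "tz": 0, "ax": 0, "ay": 0.07, "az": 0, "grip": 255},
    {"tx": 0, "ty": 0, "tz": 0, "ax": 0, "ay": 0.07, "az": 0, "grip": 255},
    {"tx": 0, "ty": 0, "tz": 0, "ax": 0, "ay": 0.05, "az": 0, "grip": 255},
    {"tx": 0, "ty": 0, "tz": 0, "ax": 0, "ay": 0.04, "az": 0, "grip": 255},
    {"tx": 0, "ty": 0, "tz": 0, "ax": 0, "ay": 0, "az": 0, "grip": 255},
    {"tx": 0, "ty": 0, "tz": 0, "ax": 0, "ay": 0, "az": 0, "grip": 255},
    {"tx": 0, "ty": 0, "tz": 0, "ax": 0, "ay": 0, "az": 0, "grip": 255}
  ],
  "squeeze": 60
}}

```text
t: 18.8
tool_pos: [0.4759, 0.1626, 0.395]
orientation: [-2.268, -1.436, -0.776]
force: [0.7, 0.1, -3.8]
opening: 0.0279
```

```bash
cat >> h.py <<'E'
TP=.66
def pk(b,z,y,th=None):
    th=TP if th is None else th
    q=np.array([-52,14])+np.array([np.cos(th),np.sin(th)])*(b+46)+np.array([-np.sin(th),np.cos(th)])*z
    return cab(q[0]/1000,y/1000,q[1]/1000)
E
python3 - <<'E'
from plant import robot
from h import *
s=robot.read_state();print(s["t"],s["tool_pos"],tocab(s["tool_pos"]),s["force"],s["opening"],s["q"].round(2))
zz=RC@[np.sin(TP),0,-np.cos(TP)]
print(split(s,pk(-8,346,-34)+.005*zz,-RC[:,1],zz))
c=robot.read_camera("wrist");cv2.imwrite("pics/w11.png",c["frame"]);pickle.dump(c,open("w11.pkl","wb"))
c=robot.read_camera("top");cv2.imwrite("pics/t11.png",c["frame"]);pickle.dump(c,open("t11.pkl","wb"))
E
```

```text
18.8 [0.47585498 0.16264435 0.39503356] [-0.23686868 -0.03427008  0.39503356] [ 0.68597255  0.13576856 -3.75001937] 0.027906800255932823 [-0.24 -0.5   1.89  0.64  1.59  0.27]
(array([ 0.001 ,  0.0009, -0.0008]), np.float64(0.0015652475842498528), array([-49.6,  -0.3,  73.4]))
```

View pics/w11.png

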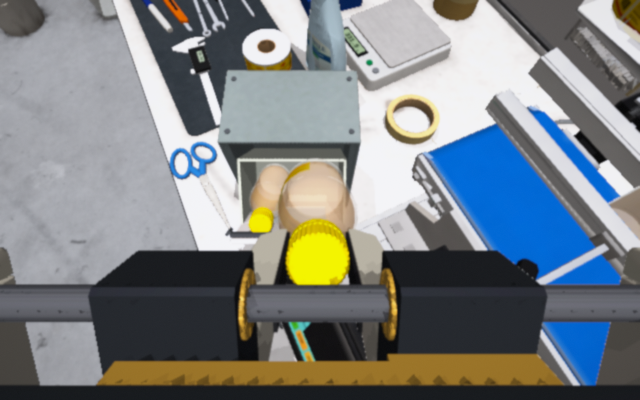

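View pics/t11.png

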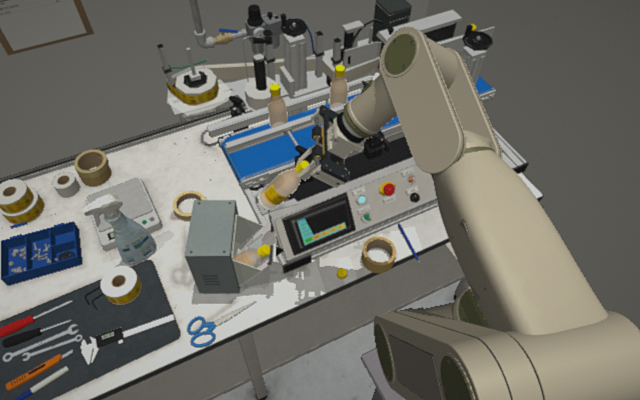

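Wrist and top views: the bottle stays at the slant in the grip. I'll move onto the insertion line and slide in partway.

Request:
{"method": "step_arm", "body": {
  "targets": [
    {"tx": -5, "ty": 0, "tz": 6, "ax": 0, "ay": 0, "az": 0, "grip": 255},
    {"tx": -10, "ty": 0, "tz": 14, "ax": 0, "ay": 0, "az": 0, "grip": 255},
    {"tx": -12, "ty": 0, "tz": 18, "ax": 0, "ay": 0, "az": 0, "grip": 255},
    {"tx": -12, "ty": 0, "tz": 18, "ax": 0, "ay": 0, "az": 0, "grip": 255},
    {"tx": -7, "ty": 0, "tz": 12, "ax": 0, "ay": 0, "az": 0, "grip": 255},
    {"tx": -3.6, "ty": 0, "tz": 5.4, "ax": 0, "ay": 0, "az": 0, "grip": 255},
    {"tx": 0, "ty": 0, "tz": 0, "ax": 0, "ay": 0, "az": 0, "grip": 255},
    {"tx": 0, "ty": 0, "tz": 10, "ax": 0, "ay": 0, "az": 0, "grip": 255},
    {"tx": 0, "ty": 0, "tz": 20, "ax": 0, "ay": 0, "az": 0, "grip": 255},
    {"tx": 0, "ty": 0, "tz": 10, "ax": 0, "ay": 0, "az": 0, "grip": 255},
    {"tx": 0, "ty": 0, "tz": 0, "ax": 0, "ay": 0, "az": 0, "grip": 255}
  ]
}}

```text
t: 20.0
tool_pos: [0.4881, 0.1909, 0.2735]
orientation: [-2.266, -1.435, -0.773]
force: [-0.4, 0.1, -4.8]
opening: 0.0282
```

```bash
python3 - <<'E'
from plant import robot
from h import *
s=robot.read_state();print(s["t"],s["tool_pos"],tocab(s["tool_pos"]),s["force"],s["opening"],s["q"].round(2))
zz=RC@[np.sin(TP),0,-np.cos(TP)]
print(split(s,pk(-8,156,-34)+.005*zz,-RC[:,1],zz))
c=robot.read_camera("wrist");cv2.imwrite("pics/w12.png",c["frame"]);pickle.dump(c,open("w12.pkl","wb"))
for p in [(43,118,68),(43,118,-68),(-43,176,71),(-43,176,-71)]: print(proj(c,pk(p[0],p[1],p[2])).round(1))
# bottle outline expected if aligned: base corners
b0=s["tool_pos"]+zz*.151
ex=RC@[np.cos(TP),0,np.sin(TP)]
print("base",[proj(c,b0+k).round(0) for k in (ex*.027,-ex*.027,RC[:,1]*.027,-RC[:,1]*.027)])
c=robot.read_camera("top");cv2.imwrite("pics/t12.png",cv2.resize(c["frame"][150:300,170:370],None,fx=4,fy=4,interpolation=cv2.INTER_CUBIC));pickle.dump(c,open("t12.pkl","wb"))
print("top base",[proj(c,b0+k).round(0) for k in (ex*.027,-ex*.027,RC[:,1]*.027,-RC[:,1]*.027)])
E
```

```text
20.0 [0.48814982 0.19089009 0.27348886] [-0.20607708 -0.03334147  0.27348886] [-0.37003101  0.05531343 -4.80382654] 0.028206130706604195 [-0.16 -0.44  2.07  0.65  1.36  0.2 ]
(array([-0.0019,  0.0008, -0.0019]), np.float64(0.002803569153775237), array([  0.6,   0.7, 148.5]))
[210.1 127.2]
[354.4 126.9]
[193.8 235. ]
[362.5 234.7]
base [array([318., 158.]), array([318., 217.]), array([287., 188.]), array([348., 188.])]
top base [array([250., 223.]), array([267., 230.]), array([258., 235.]), array([259., 218.])]
```

View pics/w12.png

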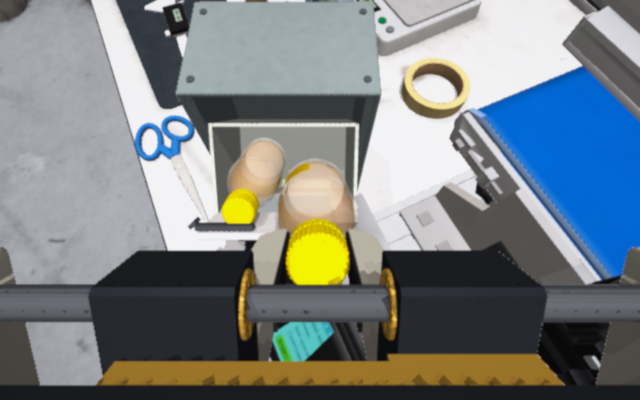

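View pics/t12.png

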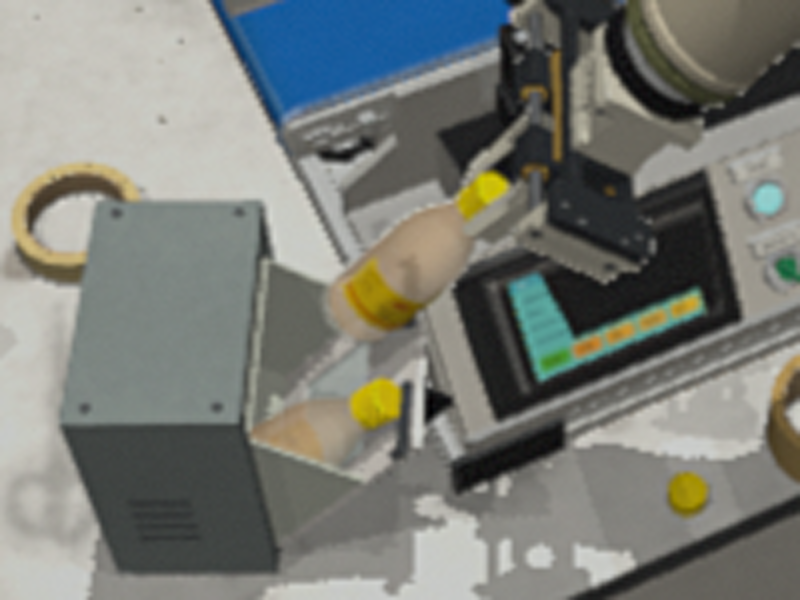

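Top view: the bottle is aligned over the pocket's right half, base near zoom (365,320), beside the retained bottle. Predicted and seen mouth corners agree to about 2 px. I'll slide in.

Request:
{"method": "step_arm", "body": {
  "targets": [
    {"tx": 0, "ty": 0, "tz": 8, "ax": 0, "ay": 0, "az": 0, "grip": 255},
    {"tx": 0, "ty": 0, "tz": 14, "ax": 0, "ay": 0, "az": 0, "grip": 255},
    {"tx": 0, "ty": 0, "tz": 16, "ax": 0, "ay": 0, "az": 0, "grip": 255},
    {"tx": 0, "ty": 0, "tz": 16, "ax": 0, "ay": 0, "az": 0, "grip": 255},
    {"tx": 0, "ty": 0, "tz": 14, "ax": 0, "ay": 0, "az": 0, "grip": 255},
    {"tx": 0, "ty": 0, "tz": 8, "ax": 0, "ay": 0, "az": 0, "grip": 255},
    {"tx": 0, "ty": 0, "tz": 0, "ax": 0, "ay": 0, "az": 0, "grip": 255}
  ]
}}

```text
t: 20.8
tool_pos: [0.5081, 0.2326, 0.2136]
orientation: [-2.267, -1.434, -0.774]
force: [-0.1, -0.3, -4.0]
opening: 0.0282
```

```bash
python3 - <<'E'
from plant import robot
from h import *
s=robot.read_state();print(s["t"],tocab(s["tool_pos"]),s["force"],s["wrist_torque"],s["q"].round(2))
zz=RC@[np.sin(TP),0,-np.cos(TP)]
print(split(s,pk(-8,156,-34)+.005*zz,-RC[:,1],zz))
c=robot.read_camera("wrist");cv2.imwrite("pics/w13.png",c["frame"])
c=robot.read_camera("top");cv2.imwrite("pics/t13.png",cv2.resize(c["frame"][150:300,170:370],None,fx=4,fy=4,interpolation=cv2.INTER_CUBIC))
E
```

```text
20.8 [-0.15982967 -0.03359357  0.21361884] [-0.1002723  -0.25988469 -3.95280064] [-0.8688183   0.32173437  0.09024883] [-0.05 -0.33  2.09  0.66  1.18  0.2 ]
(array([-0.0012,  0.0008, -0.0021]), np.float64(0.002547547840571399), array([ 0.8,  0.4, 72.8]))
```

View pics/w13.png

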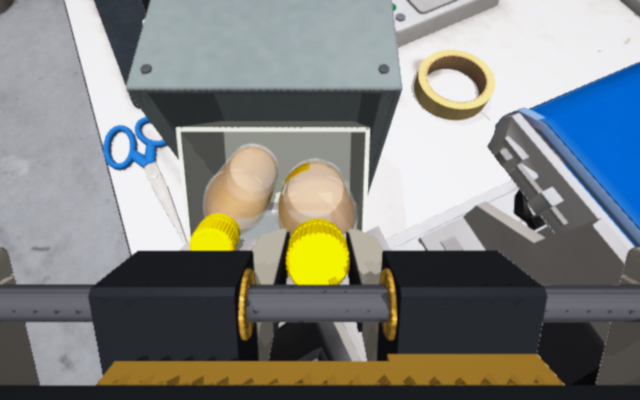

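View pics/t13.png

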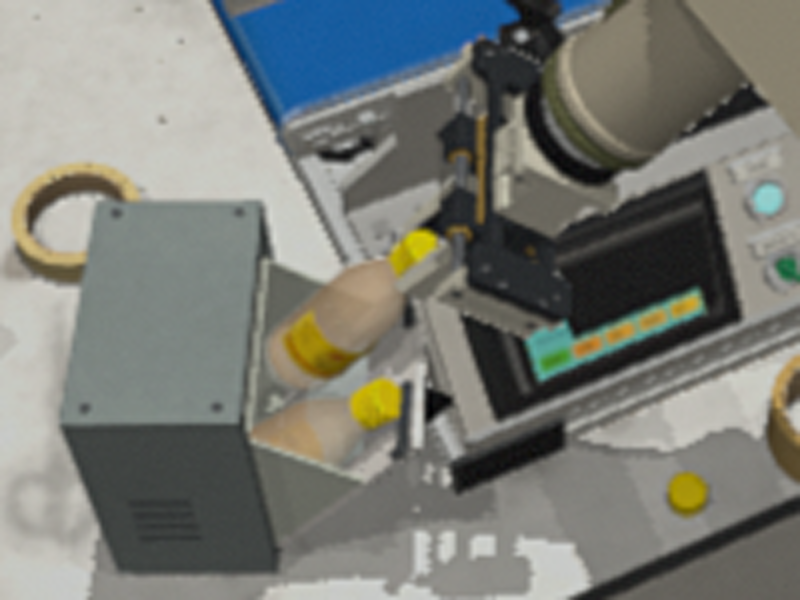

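Request:
{"method": "step_arm", "body": {
  "targets": [
    {"tx": 0, "ty": 0, "tz": 8, "ax": 0, "ay": 0, "az": 0, "grip": 255},
    {"tx": 0, "ty": 0, "tz": 12, "ax": 0, "ay": 0, "az": 0, "grip": 255},
    {"tx": 0, "ty": 0, "tz": 12, "ax": 0, "ay": 0, "az": 0, "grip": 255},
    {"tx": 0, "ty": 0, "tz": 8, "ax": 0, "ay": 0, "az": 0, "grip": 255},
    {"tx": 0, "ty": 0, "tz": 3, "ax": 0, "ay": 0, "az": 0, "grip": 255},
    {"tx": 0, "ty": 0, "tz": 0, "ax": 0, "ay": 0, "az": 0, "grip": 255}
  ],
  "squeeze": 30
}}

```text
t: 21.5
tool_pos: [0.5193, 0.2565, 0.1797]
orientation: [-2.267, -1.435, -0.774]
force: [0.7, -0.5, -4.0]
opening: 0.0285
```

Request:
{"method": "step_arm", "body": {
  "targets": [
    {"tx": 0, "ty": 0, "tz": 0, "ax": 0, "ay": -0.03, "az": 0, "grip": 255},
    {"tx": 0, "ty": 0, "tz": 0, "ax": 0, "ay": -0.04, "az": 0, "grip": 255},
    {"tx": 0, "ty": 0, "tz": 0, "ax": 0, "ay": -0.04, "az": 0, "grip": 255},
    {"tx": 0, "ty": 0, "tz": 0, "ax": 0, "ay": -0.04, "az": 0, "grip": 255},
    {"tx": 0, "ty": 0, "tz": 0, "ax": 0, "ay": 0, "az": 0, "grip": 255}
  ]
}}

```text
t: 22.0
tool_pos: [0.5208, 0.2571, 0.1826]
orientation: [-2.368, -1.501, -0.62]
force: [0.2, 0.8, -1.4]
opening: 0.0284
```

```bash
python3 - <<'E'
from plant import robot
from h import *
s=robot.read_state();print(s["t"],tocab(s["tool_pos"]),"cabforce",RC.T@s["force"],s["wrist_torque"],s["q"].round(2),s["opening"])
c=robot.read_camera("wrist");cv2.imwrite("pics/w14.png",c["frame"])
c=robot.read_camera("top");cv2.imwrite("pics/t14.png",cv2.resize(c["frame"][150:300,170:370],None,fx=4,fy=4,interpolation=cv2.INTER_CUBIC))
E
```

```text
22.0 [-0.13227579 -0.03466458  0.18260933] cabforce [ 0.84953647  0.14536445 -1.44559507] [-0.08292334  0.04125132 -0.0057927 ] [ 0.1  -0.2   1.99  0.48  1.12  0.38] 0.02841669955371621
```

View pics/w14.png

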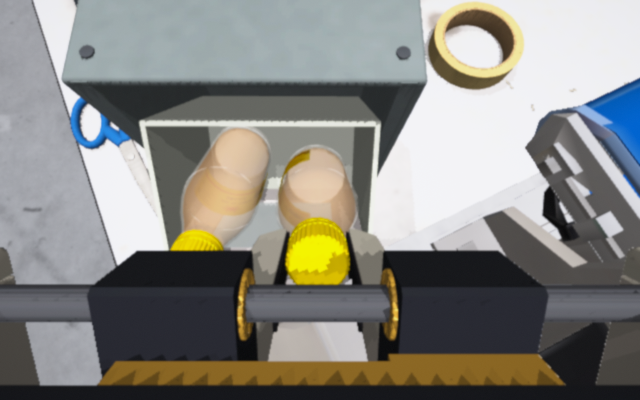

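View pics/t14.png

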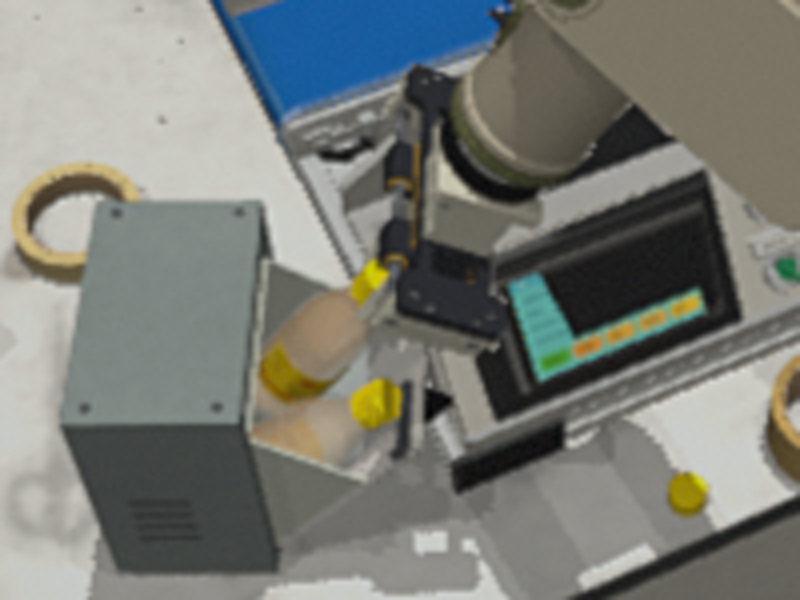

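The base touches the front panel and the bottle turns in the grip as intended. I'll bring the tool further upright, then work out the final descent.

Request:
{"method": "step_arm", "body": {
  "targets": [
    {"tx": 0, "ty": 0, "tz": 0, "ax": 0, "ay": -0.05, "az": 0, "grip": 255},
    {"tx": 0, "ty": 0, "tz": 0, "ax": 0, "ay": -0.07, "az": 0, "grip": 255},
    {"tx": 0, "ty": 0, "tz": 0, "ax": 0, "ay": -0.07, "az": 0, "grip": 255},
    {"tx": 0, "ty": 0, "tz": 0, "ax": 0, "ay": -0.07, "az": 0, "grip": 255},
    {"tx": 0, "ty": 0, "tz": 0, "ax": 0, "ay": 0, "az": 0, "grip": 255}
  ]
}}

```text
t: 22.6
tool_pos: [0.5206, 0.2571, 0.1816]
orientation: [-2.526, -1.601, -0.319]
force: [0.9, 0.9, -2.4]
opening: 0.0285
```

```bash
python3 - <<'E'
from plant import robot
from h import *
s=robot.read_state();print(s["t"],tocab(s["tool_pos"]),"cabforce",RC.T@s["force"],s["wrist_torque"],s["q"].round(2),s["opening"])
Rt=Ro.from_rotvec(s["orientation"]).as_matrix();zc=RC.T@Rt[:,2];a=np.arctan2(zc[0],-zc[2]);print("a",a)
for b,z in((-8,170),(-12,156),(-15,156)):
    print(b,z,(Rt.T@(pk(b,z,-34)+.005*Rt[:,2]-s["tool_pos"])*1000).round(1))
c=robot.read_camera("wrist");cv2.imwrite("pics/w15.png",c["frame"])
E
```

```text
22.6 [-0.1323264  -0.03440164  0.18157941] cabforce [ 1.15196266 -0.4288973  -2.35384504] [-0.03921714 -0.17437132 -0.03098738] [ 0.25 -0.07  1.81  0.2   1.25  0.64] 0.0285400779461672
a 0.25086366193070353
-8 170 [ 3.4 -0.4 16.2]
-12 156 [ 5.3 -0.4 30.6]
-15 156 [ 2.6 -0.4 31.8]
```

View pics/w15.png

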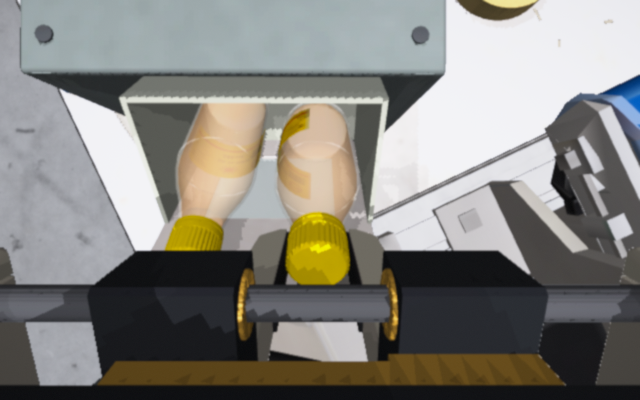

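Wrist view: the sample now lies nearly parallel to the retained bottle. Lowering it onto the floor.

Request:
{"method": "step_arm", "body": {
  "targets": [
    {"tx": 1, "ty": 0, "tz": 4, "ax": 0, "ay": 0, "az": 0, "grip": 255},
    {"tx": 1, "ty": 0, "tz": 6, "ax": 0, "ay": 0, "az": 0, "grip": 255},
    {"tx": 1, "ty": 0, "tz": 6, "ax": 0, "ay": 0, "az": 0, "grip": 255},
    {"tx": 1, "ty": 0, "tz": 5, "ax": 0, "ay": 0, "az": 0, "grip": 255},
    {"tx": 0.5, "ty": 0, "tz": 3, "ax": 0, "ay": 0, "az": 0, "grip": 255},
    {"tx": 0, "ty": 0, "tz": 0, "ax": 0, "ay": 0, "az": 0, "grip": 255}
  ]
}}

```text
t: 23.25
tool_pos: [0.5238, 0.2654, 0.1576]
orientation: [-2.527, -1.599, -0.315]
force: [0.5, 2.8, -3.9]
opening: 0.0284
```

Request:
{"method": "step_arm", "body": {
  "targets": [
    {"tx": 0, "ty": 0, "tz": 2, "ax": 0, "ay": 0, "az": 0, "grip": 255},
    {"tx": 0, "ty": 0, "tz": 2, "ax": 0, "ay": 0, "az": 0, "grip": 255},
    {"tx": 0, "ty": 0, "tz": 0, "ax": 0, "ay": 0, "az": 0, "grip": 255}
  ]
}}

```text
t: 23.55
tool_pos: [0.525, 0.2663, 0.1556]
orientation: [-2.527, -1.6, -0.318]
force: [-3.7, -1.3, 5.1]
opening: 0.0285
```

```bash
python3 - <<'E'
from plant import robot
from h import *
s=robot.read_state();print(s["t"],tocab(s["tool_pos"]),"cabforce",RC.T@s["force"],s["wrist_torque"],s["opening"])
Rt=Ro.from_rotvec(s["orientation"]).as_matrix()
for b,z in((-12,156),(-15,156)):
    print(b,z,(Rt.T@(pk(b,z,-34)+.005*Rt[:,2]-s["tool_pos"])*1000).round(1))
c=robot.read_camera("wrist");cv2.imwrite("pics/w16.png",c["frame"])
E
```

```text
23.55 [-0.12221733 -0.03447939  0.15557008] cabforce [-2.75795331  2.78725226  5.12733711] [0.02023632 0.33581615 0.13298034] 0.028542086906527393
-12 156 [ 2.  -0.5  2.9]
-15 156 [-0.7 -0.5  4.1]
```

View pics/w16.png

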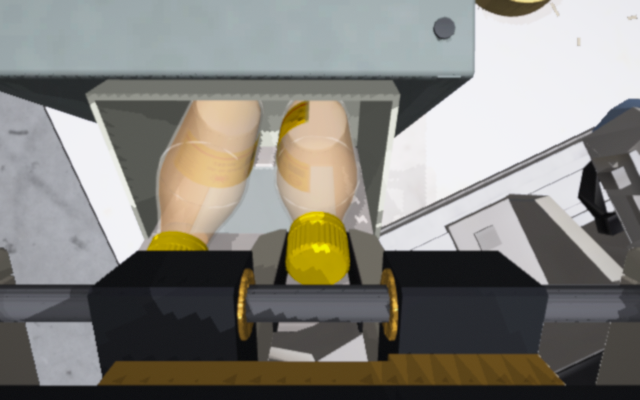

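The force flipped from -4 to +5 N, so the base is on the floor. The grip height agrees. I'll release gently and withdraw.

Request:
{"method": "step_arm", "body": {
  "targets": [
    {"tx": 0, "ty": 0, "tz": -1, "ax": 0, "ay": 0, "az": 0, "grip": 170},
    {"tx": 0, "ty": 0, "tz": 0, "ax": 0, "ay": 0, "az": 0, "grip": 150},
    {"tx": 0, "ty": 0, "tz": 0, "ax": 0, "ay": 0, "az": 0, "grip": 135},
    {"tx": 0, "ty": 0, "tz": 0, "ax": 0, "ay": 0, "az": 0, "grip": 135},
    {"tx": 0, "ty": 0, "tz": 0, "ax": 0, "ay": 0, "az": 0, "grip": 135},
    {"tx": 0, "ty": 0, "tz": 0, "ax": 0, "ay": 0, "az": 0, "grip": 135}
  ]
}}

```text
t: 24.2
tool_pos: [0.5245, 0.266, 0.1554]
orientation: [-2.527, -1.6, -0.316]
force: [0.2, -0.2, -0.3]
opening: 0.0437
```

```bash
python3 - <<'E'
from plant import robot
from h import *
s=robot.read_state();print(s["t"],tocab(s["tool_pos"]),"cabforce",RC.T@s["force"],s["opening"])
c=robot.read_camera("wrist");cv2.imwrite("pics/w17.png",c["frame"])
E
```

```text
24.2 [-0.12262029 -0.03411787  0.15543792] cabforce [-0.1136886  -0.22381273 -0.33892379] 0.04373586822600933
```

View pics/w17.png

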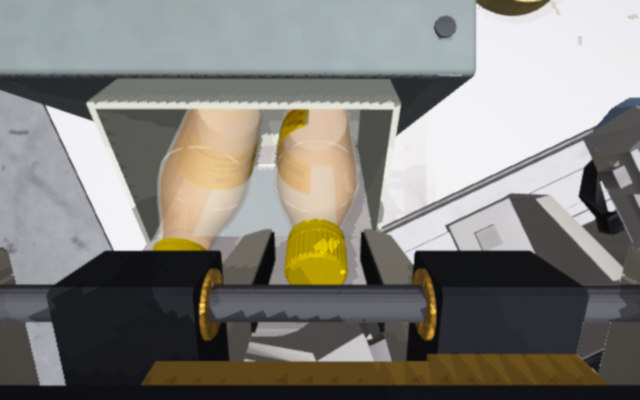

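The force is near zero and the bottle leans on the panel like its neighbour. I'll withdraw, close the fingers and turn the jaws along cabinet x, which makes a narrow pusher.

Request:
{"method": "step_arm", "body": {
  "targets": [
    {"tx": 0, "ty": 0, "tz": -8, "ax": 0, "ay": 0, "az": 0, "grip": 135},
    {"tx": 0, "ty": 0, "tz": -16, "ax": 0, "ay": 0, "az": 0, "grip": 135},
    {"tx": 0, "ty": 0, "tz": -26, "ax": 0, "ay": 0, "az": 0, "grip": 135},
    {"tx": 0, "ty": 0, "tz": -40, "ax": 0, "ay": 0, "az": 0, "grip": 135},
    {"tx": 0, "ty": 0, "tz": -40, "ax": 0, "ay": 0, "az": 0, "grip": 255},
    {"tx": 0, "ty": 0, "tz": 0, "ax": 0, "ay": -0.125, "az": 0, "grip": 255},
    {"tx": 0, "ty": 0, "tz": 0, "ax": 0, "ay": -0.125, "az": 0, "grip": 255},
    {"tx": -30, "ty": -40, "tz": 0, "ax": 0, "ay": 0, "az": 0, "grip": 255},
    {"tx": -30, "ty": -40, "tz": 0, "ax": 0, "ay": 0, "az": 0, "grip": 255},
    {"tx": 0, "ty": 0, "tz": 0, "ax": 0, "ay": 0, "az": 0, "grip": 255}
  ]
}}

```text
t: 25.25
tool_pos: [0.408, 0.2163, 0.2796]
orientation: [-2.651, -1.681, 0.01]
force: [-0.7, 1.0, -0.5]
opening: 0.0018
```

```bash
python3 - <<'E'
from plant import robot
from h import *
s=robot.read_state();print(s["t"],tocab(s["tool_pos"]),"cabforce",RC.T@s["force"],s["opening"],s["q"].round(2))
print(split(s,cab(-.222,.05,.154),RC[:,0],[0,0,-1]))
c=robot.read_camera("wrist");cv2.imwrite("pics/w18.png",c["frame"])
c=robot.read_camera("top");cv2.imwrite("pics/t18.png",cv2.resize(c["frame"][150:300,170:370],None,fx=4,fy=4,interpolation=cv2.INTER_CUBIC))
E
```

```text
25.25 [-0.21726639  0.04996791  0.27957699] cabforce [ 0.61902429  1.09564984 -0.52587585] 0.0018244355745714337 [ 0.38 -0.26  1.78  0.    1.63  0.82]
(array([-7.6000e-03, -7.0000e-04, -1.5706e+00]), np.float64(1.570618543759114), array([  0. ,  -4.7, 125.6]))
```

View pics/w18.png

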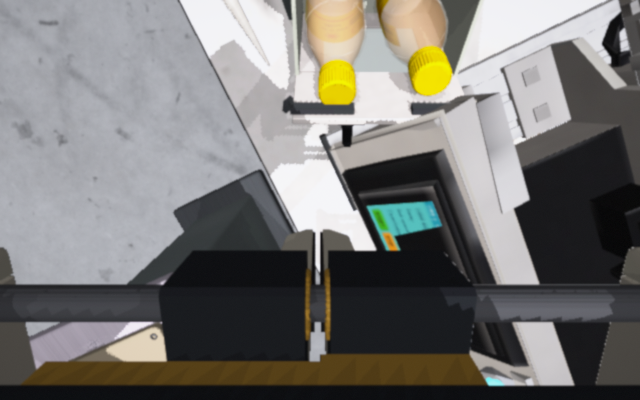

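View pics/t18.png

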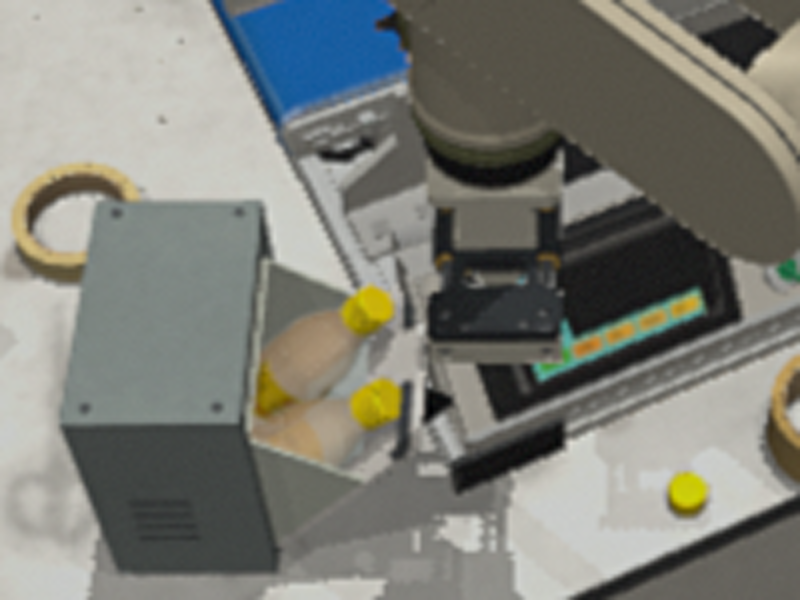

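Both bottles stand in the pocket: sample cap at (432,70), retained cap at (338,82) in the wrist view. Next I'll yaw and go down in front of the panel's left part, clear of the labeller corner.

Request:
{"method": "step_arm", "body": {
  "targets": [
    {"tx": 0, "ty": 0, "tz": 0, "ax": 0, "ay": 0, "az": -0.131, "grip": 255},
    {"tx": 0, "ty": 0, "tz": 0, "ax": 0, "ay": 0, "az": -0.131, "grip": 255},
    {"tx": 0, "ty": 0, "tz": 0, "ax": 0, "ay": 0, "az": -0.131, "grip": 255},
    {"tx": 0, "ty": 0, "tz": 0, "ax": 0, "ay": 0, "az": -0.131, "grip": 255},
    {"tx": 0, "ty": 0, "tz": 0, "ax": 0, "ay": 0, "az": -0.131, "grip": 255},
    {"tx": 0, "ty": 0, "tz": 0, "ax": 0, "ay": 0, "az": -0.131, "grip": 255},
    {"tx": 0, "ty": 0, "tz": 0, "ax": 0, "ay": 0, "az": -0.131, "grip": 255},
    {"tx": 0, "ty": 0, "tz": 0, "ax": 0, "ay": 0, "az": -0.131, "grip": 255},
    {"tx": 0, "ty": 0, "tz": 0, "ax": 0, "ay": 0, "az": -0.131, "grip": 255},
    {"tx": 0, "ty": 0, "tz": 0, "ax": 0, "ay": 0, "az": -0.131, "grip": 255},
    {"tx": 0, "ty": 0, "tz": 0, "ax": 0, "ay": 0, "az": -0.131, "grip": 255},
    {"tx": 0, "ty": 0, "tz": 0, "ax": -0.0076, "ay": 0, "az": -0.13, "grip": 255},
    {"tx": 0, "ty": -5, "tz": 35, "ax": 0, "ay": 0, "az": 0, "grip": 255},
    {"tx": 0, "ty": 0, "tz": 35, "ax": 0, "ay": 0, "az": 0, "grip": 255},
    {"tx": 0, "ty": 0, "tz": 30, "ax": 0, "ay": 0, "az": 0, "grip": 255},
    {"tx": 0, "ty": 0, "tz": 18, "ax": 0, "ay": 0, "az": 0, "grip": 255},
    {"tx": 0, "ty": 0, "tz": 6, "ax": 0, "ay": 0, "az": 0, "grip": 255},
    {"tx": 0, "ty": 0, "tz": 0, "ax": 0, "ay": 0, "az": 0, "grip": 255}
  ]
}}

```text
t: 27.15
tool_pos: [0.4116, 0.2132, 0.1578]
orientation: [0.689, 3.064, 0.011]
force: [-0.8, -1.5, 0.2]
opening: 0.0004
```

```bash
python3 - <<'E'
from plant import robot
from h import *
s=robot.read_state();print(s["t"],tocab(s["tool_pos"]),"cabforce",RC.T@s["force"],s["opening"],s["q"].round(2))
print(split(s,cab(-.18,.05,.154),RC[:,0],[0,0,-1]))
c=robot.read_camera("wrist");cv2.imwrite("pics/w19.png",c["frame"])
c=robot.read_camera("top");cv2.imwrite("pics/t19.png",cv2.resize(c["frame"][150:300,170:370],None,fx=4,fy=4,interpolation=cv2.INTER_CUBIC))
E
```

```text
27.15 [-0.21852277  0.04537744  0.15775949] cabforce [-1.68511858  0.09864839  0.22905968] 0.0004304068109147178 [ 0.36 -0.21  1.95  0.01  1.39 -0.77]
(array([ 0.0073, -0.0003, -0.0018]), np.float64(0.007524626236564844), array([ 4.6, 38.5,  3.8]))
```

View pics/w19.png

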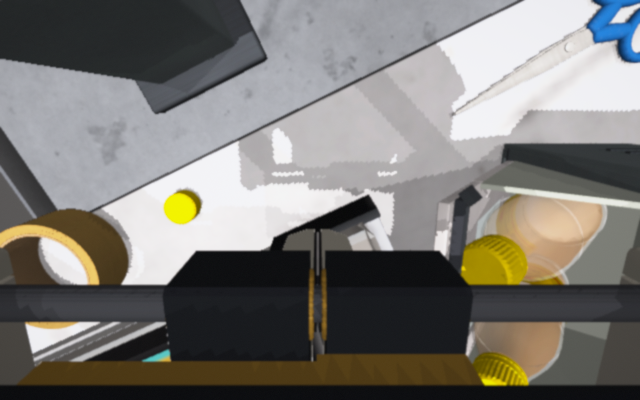

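View pics/t19.png

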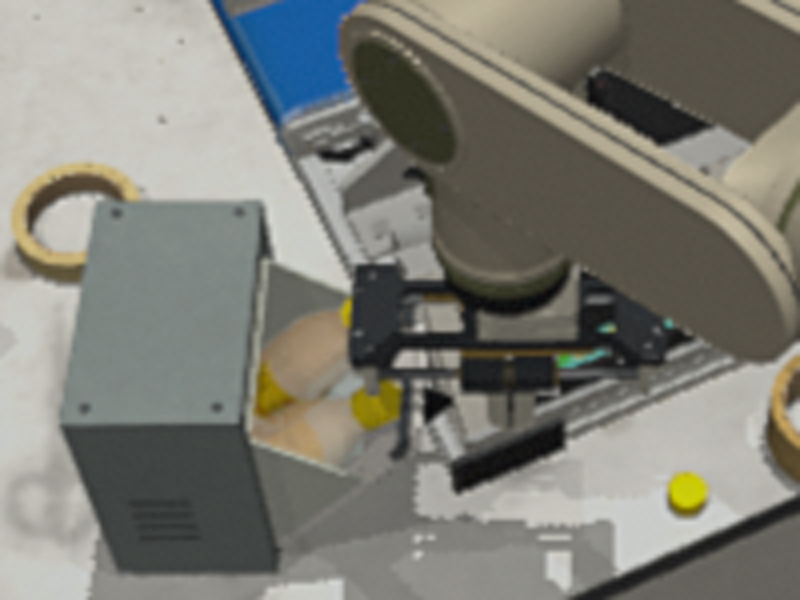

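Request:
{"method": "step_arm", "body": {
  "targets": [
    {"tx": 4.5, "ty": 10, "tz": 4, "ax": 0.007, "ay": 0, "az": 0, "grip": 255},
    {"tx": 0, "ty": 12, "tz": 0, "ax": 0, "ay": 0, "az": 0, "grip": 255},
    {"tx": 0, "ty": 8, "tz": 0, "ax": 0, "ay": 0, "az": 0, "grip": 255},
    {"tx": 0, "ty": 5, "tz": 0, "ax": 0, "ay": 0, "az": 0, "grip": 255},
    {"tx": 0, "ty": 5, "tz": 0, "ax": 0, "ay": 0, "az": 0, "grip": 255},
    {"tx": 0, "ty": 5, "tz": 0, "ax": 0, "ay": 0, "az": 0, "grip": 255},
    {"tx": 0, "ty": 5, "tz": 0, "ax": 0, "ay": 0, "az": 0, "grip": 255},
    {"tx": 0, "ty": 5, "tz": 0, "ax": 0, "ay": 0, "az": 0, "grip": 255},
    {"tx": 0, "ty": 0, "tz": 0, "ax": 0, "ay": 0, "az": 0, "grip": 255}
  ]
}}

```text
t: 28.15
tool_pos: [0.4309, 0.2654, 0.1537]
orientation: [0.688, 3.065, 0.001]
force: [1.5, -1.4, -0.1]
opening: 0.0005
```

```bash
python3 - <<'E'
from plant import robot
from h import *
s=robot.read_state();print(s["t"],tocab(s["tool_pos"]),"cabforce",RC.T@s["force"],s["opening"],s["q"].round(2))
c=robot.read_camera("wrist");cv2.imwrite("pics/w20.png",c["frame"])
c=robot.read_camera("top");cv2.imwrite("pics/t20.png",cv2.resize(c["frame"][150:300,170:370],None,fx=4,fy=4,interpolation=cv2.INTER_CUBIC))
E
```

```text
28.15 [-0.16310352  0.05026286  0.15368468] cabforce [-0.68277065 -1.94183003 -0.0889039 ] 0.0005333626253007067 [ 0.45 -0.07  1.84  0.    1.37 -0.68]
```

View pics/w20.png

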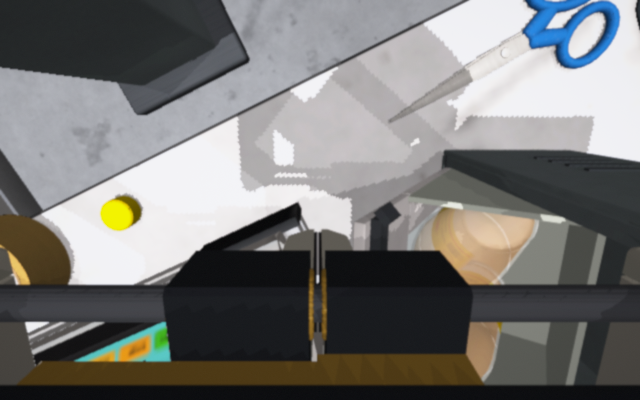

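View pics/t20.png

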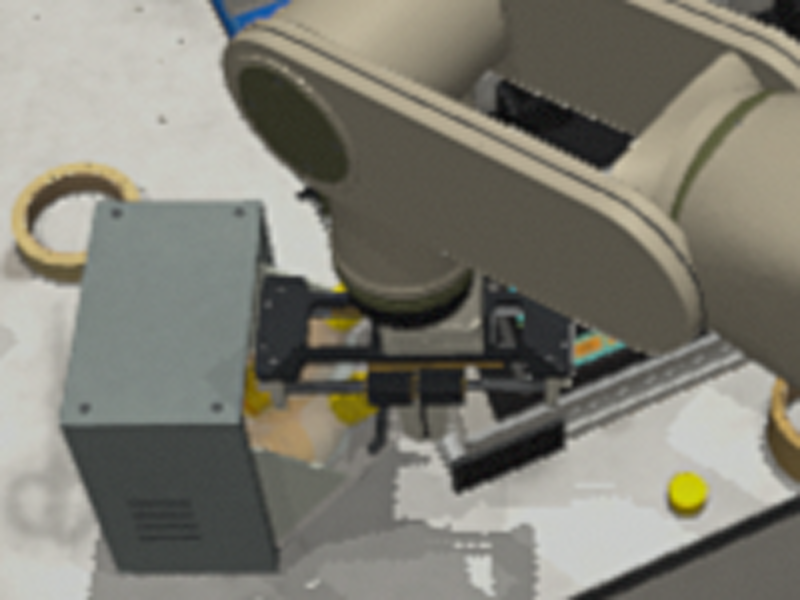

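The pocket is moving with the finger; the retained cap shifted from zoom (375,400) to (353,400). I'll keep pushing.

Request:
{"method": "step_arm", "body": {
  "targets": [
    {"tx": 0, "ty": 4, "tz": 0, "ax": 0, "ay": 0, "az": 0, "grip": 255},
    {"tx": 0, "ty": 6, "tz": 0, "ax": 0, "ay": 0, "az": 0, "grip": 255},
    {"tx": 0, "ty": 6, "tz": 0, "ax": 0, "ay": 0, "az": 0, "grip": 255},
    {"tx": 0, "ty": 6, "tz": 0, "ax": 0, "ay": 0, "az": 0, "grip": 255},
    {"tx": 0, "ty": 6, "tz": 0, "ax": 0, "ay": 0, "az": 0, "grip": 255},
    {"tx": 0, "ty": 6, "tz": 0, "ax": 0, "ay": 0, "az": 0, "grip": 255},
    {"tx": 0, "ty": 5, "tz": 0, "ax": 0, "ay": 0, "az": 0, "grip": 255},
    {"tx": 0, "ty": 4, "tz": 0, "ax": 0, "ay": 0, "az": 0, "grip": 255},
    {"tx": 0, "ty": 4, "tz": 0, "ax": 0, "ay": 0, "az": 0, "grip": 255},
    {"tx": 0, "ty": 0, "tz": 0, "ax": 0, "ay": 0, "az": 0, "grip": 255}
  ]
}}

```text
t: 29.25
tool_pos: [0.4508, 0.3078, 0.1537]
orientation: [-0.688, -3.065, -0.001]
force: [0.0, -1.4, 0.3]
opening: 0.0003
```

```bash
python3 - <<'E'
from plant import robot
from h import *
s=robot.read_state();print(s["t"],tocab(s["tool_pos"]),"cabforce",RC.T@s["force"],s["q"].round(2))
c=robot.read_camera("wrist");cv2.imwrite("pics/w21.png",c["frame"])
E
```

```text
29.25 [-0.11621615  0.05030896  0.15369491] cabforce [-1.28201472 -0.64091546  0.26434791] [ 0.5   0.04  1.73  0.    1.37 -0.62]
```

View pics/w21.png

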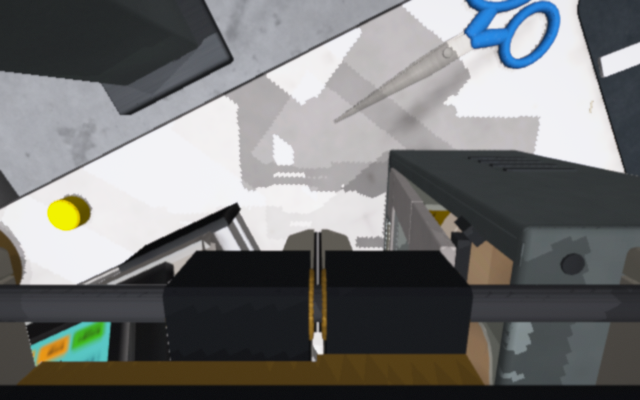

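Request:
{"method": "step_arm", "body": {
  "targets": [
    {"tx": 0, "ty": 4, "tz": 0, "ax": 0, "ay": 0, "az": 0, "grip": 255},
    {"tx": 0, "ty": 5, "tz": 0, "ax": 0, "ay": 0, "az": 0, "grip": 255},
    {"tx": 0, "ty": 5, "tz": 0, "ax": 0, "ay": 0, "az": 0, "grip": 255},
    {"tx": 0, "ty": 5, "tz": 0, "ax": 0, "ay": 0, "az": 0, "grip": 255},
    {"tx": 0, "ty": 5, "tz": 0, "ax": 0, "ay": 0, "az": 0, "grip": 255},
    {"tx": 0, "ty": 4, "tz": 0, "ax": 0, "ay": 0, "az": 0, "grip": 255},
    {"tx": 0, "ty": 3, "tz": 0, "ax": 0, "ay": 0, "az": 0, "grip": 255},
    {"tx": 0, "ty": 0, "tz": 0, "ax": 0, "ay": 0, "az": 0, "grip": 255}
  ]
}}

```text
t: 30.1
tool_pos: [0.464, 0.3355, 0.1537]
orientation: [-0.688, -3.065, 0.0]
force: [-0.9, -1.3, 0.5]
opening: 0.0005
```

```bash
python3 - <<'E'
from plant import robot
from h import *
s=robot.read_state();print(s["t"],tocab(s["tool_pos"]),"cabforce",RC.T@s["force"],s["q"].round(2))
c=robot.read_camera("wrist");cv2.imwrite("pics/w22.png",c["frame"])
E
```

```text
30.1 [-0.08557669  0.05023899  0.15367882] cabforce [-1.55634034  0.21042274  0.45638   ] [ 0.54  0.11  1.66  0.    1.38 -0.59]
```

View pics/w22.png

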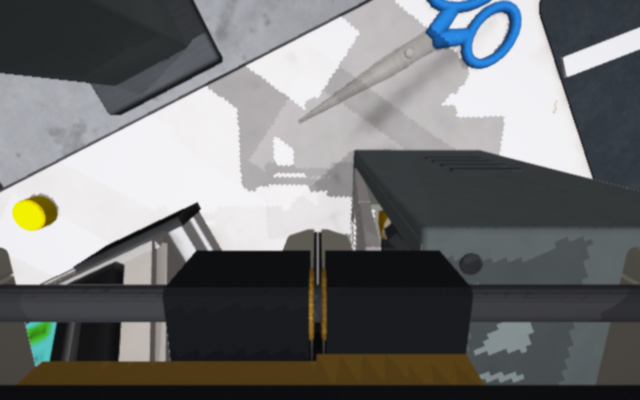

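Almost shut, with a thin gap still visible near (385,225). I'll push in small steps while watching the force.

Request:
{"method": "step_arm", "body": {
  "targets": [
    {"tx": 0, "ty": 2, "tz": 0, "ax": 0, "ay": 0, "az": 0, "grip": 255},
    {"tx": 0, "ty": 2, "tz": 0, "ax": 0, "ay": 0, "az": 0, "grip": 255},
    {"tx": 0, "ty": 2, "tz": 0, "ax": 0, "ay": 0, "az": 0, "grip": 255},
    {"tx": 0, "ty": 2, "tz": 0, "ax": 0, "ay": 0, "az": 0, "grip": 255},
    {"tx": 0, "ty": 0, "tz": 0, "ax": 0, "ay": 0, "az": 0, "grip": 255}
  ]
}}

```text
t: 30.65
tool_pos: [0.4675, 0.3431, 0.1537]
orientation: [0.688, 3.065, 0.002]
force: [-0.6, 1.0, 0.3]
opening: 0.0005
```

```bash
python3 - <<'E'
from plant import robot
from h import *
s=robot.read_state();print(s["t"],tocab(s["tool_pos"]),"cabforce",RC.T@s["force"])
E
```

```text
30.65 [-0.07718802  0.0502411   0.15371304] cabforce [0.63070565 0.93984366 0.28181998]
```

Request:
{"method": "step_arm", "body": {
  "targets": [
    {"tx": 0, "ty": 2, "tz": 0, "ax": 0, "ay": 0, "az": 0, "grip": 255},
    {"tx": 0, "ty": 1.5, "tz": 0, "ax": 0, "ay": 0, "az": 0, "grip": 255},
    {"tx": 0, "ty": 1.5, "tz": 0, "ax": 0, "ay": 0, "az": 0, "grip": 255},
    {"tx": 0, "ty": 0, "tz": 0, "ax": 0, "ay": 0, "az": 0, "grip": 255}
  ]
}}

```text
t: 31.05
tool_pos: [0.4694, 0.3472, 0.1537]
orientation: [-0.688, -3.065, -0.0]
force: [-1.0, -0.9, 0.4]
opening: 0.0008
```

Request:
{"method": "step_arm", "body": {
  "targets": [
    {"tx": 0, "ty": 1, "tz": 0, "ax": 0, "ay": 0, "az": 0, "grip": 255},
    {"tx": 0, "ty": 0, "tz": 0, "ax": 0, "ay": 0, "az": 0, "grip": 255}
  ]
}}

```text
t: 31.25
tool_pos: [0.4694, 0.3472, 0.1537]
orientation: [-0.689, -3.064, 0.003]
force: [-4.4, -7.1, 3.8]
opening: 0.0007
```

```bash
python3 - <<'E'
from plant import robot
from h import *
s=robot.read_state();print(s["t"],tocab(s["tool_pos"]),"cabforce",RC.T@s["force"])
c=robot.read_camera("wrist");cv2.imwrite("pics/w23.png",cv2.resize(c["frame"][130:270,250:500],None,fx=3,fy=3))
E
```

```text
31.25 [-0.07267198  0.05028347  0.15369018] cabforce [-8.30430569  0.94133195  3.8177452 ]
```

View pics/w23.png

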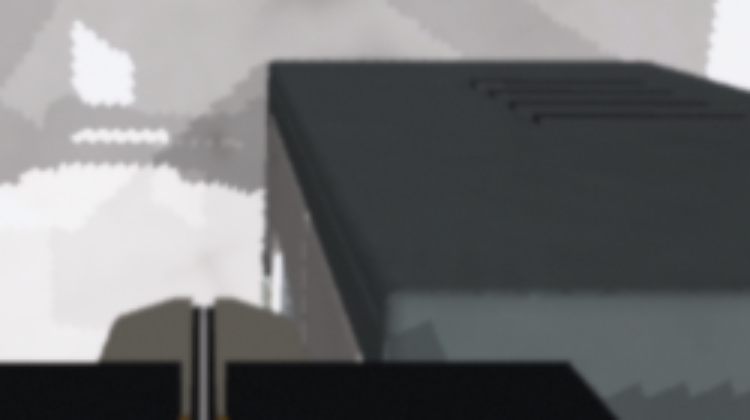

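Request:
{"method": "step_arm", "body": {
  "targets": [
    {"tx": 0, "ty": 1, "tz": 0, "ax": 0, "ay": 0, "az": 0, "grip": 255},
    {"tx": 0, "ty": 0, "tz": 0, "ax": 0, "ay": 0, "az": 0, "grip": 255}
  ]
}}

```text
t: 31.5
tool_pos: [0.4694, 0.3472, 0.1537]
orientation: [-0.689, -3.063, 0.006]
force: [-8.5, -12.3, 8.4]
opening: 0.0002
```

Request:
{"method": "step_arm", "body": {
  "targets": [
    {"tx": 0, "ty": 1, "tz": 0, "ax": 0, "ay": 0, "az": 0, "grip": 255},
    {"tx": 0, "ty": 0, "tz": 0, "ax": 0, "ay": 0, "az": 0, "grip": 255}
  ]
}}

```text
t: 31.7
tool_pos: [0.4693, 0.3471, 0.1537]
orientation: [-0.689, -3.062, 0.009]
force: [-11.9, -17.6, 11.1]
opening: 0.0004
```

```bash
python3 - <<'E'
from plant import robot
from h import *
s=robot.read_state();print(s["t"],tocab(s["tool_pos"]),"cabforce",RC.T@s["force"])
E
```

```text
31.7 [-0.07280144  0.05030203  0.15367804] cabforce [-21.01291627   3.22247462  11.1095457 ]
```

Force is 21 N with no more movement, and the tool is at x = -72.8 mm, which is the shut contact I predicted. I'll back off and look.

Request:
{"method": "step_arm", "body": {
  "targets": [
    {"tx": 0, "ty": -3, "tz": 0, "ax": 0, "ay": 0, "az": 0, "grip": 255},
    {"tx": 0, "ty": -10, "tz": 0, "ax": 0, "ay": 0, "az": 0, "grip": 255},
    {"tx": 0, "ty": -25, "tz": 0, "ax": 0, "ay": 0, "az": 0, "grip": 255},
    {"tx": 0, "ty": -30, "tz": -10, "ax": 0, "ay": 0, "az": 0, "grip": 255},
    {"tx": 0, "ty": -35, "tz": -20, "ax": 0, "ay": 0, "az": 0, "grip": 255},
    {"tx": 0, "ty": -35, "tz": -30, "ax": 0, "ay": 0, "az": 0, "grip": 255},
    {"tx": 0, "ty": 0, "tz": -40, "ax": 0, "ay": 0, "az": 0, "grip": 255},
    {"tx": 0, "ty": 0, "tz": 0, "ax": 0, "ay": 0, "az": 0, "grip": 255}
  ]
}}

```text
t: 32.5
tool_pos: [0.4139, 0.2253, 0.2598]
orientation: [0.689, 3.057, 0.01]
force: [0.1, -0.4, 0.7]
opening: 0.0003
```

```bash
python3 - <<'E'
from plant import robot
from h import *
s=robot.read_state();print(s["t"],tocab(s["tool_pos"]),"cabforce",RC.T@s["force"],s["force"])
c=robot.read_camera("wrist");cv2.imwrite("pics/w24.png",c["frame"]);pickle.dump(c,open("w24.pkl","wb"))
c=robot.read_camera("top");cv2.imwrite("pics/t24.png",cv2.resize(c["frame"][150:300,170:370],None,fx=4,fy=4,interpolation=cv2.INTER_CUBIC));pickle.dump(c,open("t24.pkl","wb"))
E
```

```text
32.5 [-0.20668602  0.04851563  0.25979117] cabforce [-0.37838913 -0.23892505  0.71097824] [ 0.05468801 -0.44415395  0.71097824]
```

View pics/w24.png

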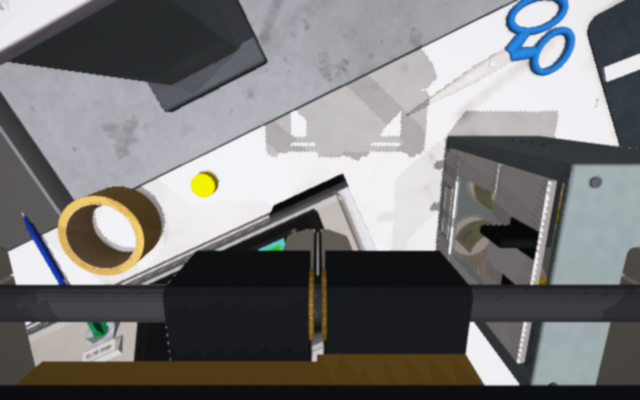

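View pics/t24.png

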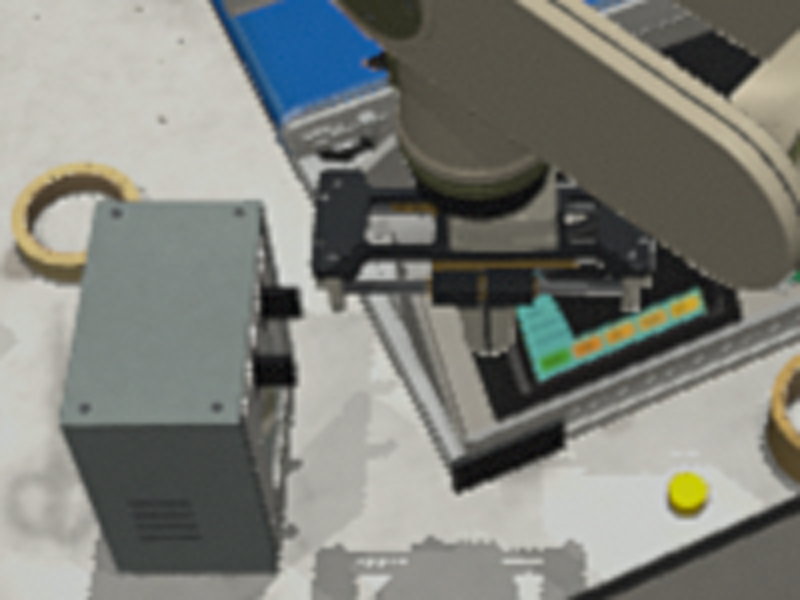

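It looks shut. I'll compare the fins and front with the first (latched) picture to sub-pixel level.

```bash
python3 - <<'E'
from h import *
a=pickle.load(open("top0.pkl","rb"))["frame"];b=pickle.load(open("t24.pkl","rb"))["frame"]
def cen(f):
    g=f[215:252,230:250].astype(float).mean(2);m=np.clip(70-g,0,None);
    n,l,st,ce=cv2.connectedComponentsWithStats((g<60).astype(np.uint8));
    return [( (m*(l==i))*np.mgrid[0:37,0:20][1]).sum()/(m*(l==i)).sum()+230 for i in range(1,n) if st[i,4]>20],[st[i].tolist() for i in range(1,n) if st[i,4]>20]
print(cen(a));print(cen(b))
for (x0,y0,x1,y1,n) in [(225,200,252,262,"front"),(190,200,222,250,"roof"),(290,240,350,300,"was sample")]:
    print(n,cv2.phaseCorrelate(a[y0:y1,x0:x1].astype(np.float32).mean(2),b[y0:y1,x0:x1].astype(np.float32).mean(2)))
v=np.hstack([a[195:270,215:262],b[195:270,215:262]]);cv2.imwrite("pics/cmp.png",cv2.resize(v,None,fx=7.5,fy=7.5,interpolation=cv2.INTER_NEAREST))
w=pickle.load(open("w24.pkl","rb"))["frame"];cv2.imwrite("pics/w24z.png",cv2.resize(w[130:380,420:620],None,fx=3,fy=2.4,interpolation=cv2.INTER_CUBIC))
E
```

```text
([np.float64(239.2000819588157), np.float64(237.7914677804296)], [[5, 6, 10, 10, 78], [3, 23, 11, 10, 79]])
([np.float64(239.17841754798278), np.float64(237.77372331421049)], [[5, 6, 10, 10, 78], [3, 23, 11, 10, 82]])
front ((0.7600020634663043, 0.05005866377608115), 0.8146726996810348)
roof ((0.006151393219059997, 0.00930213734126184), 0.9964193692803383)
was sample ((0.042597489776770914, -0.131298509667662), 0.6980517074796888)
```

View pics/cmp.png

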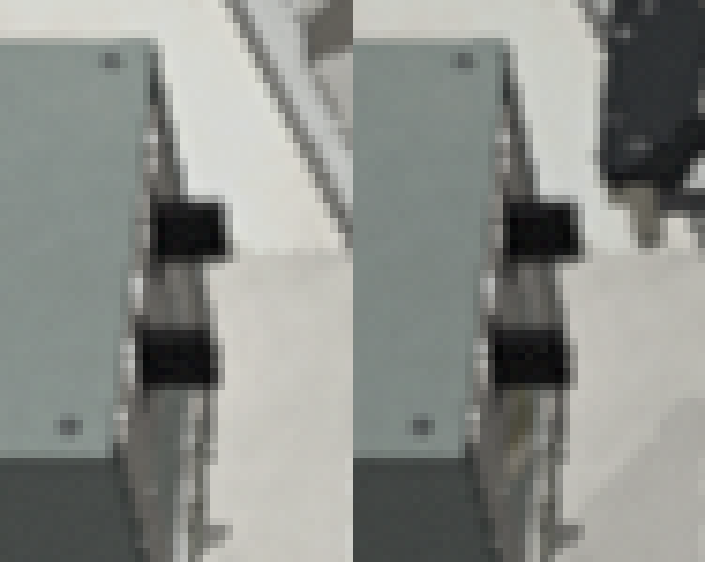

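View pics/w24z.png

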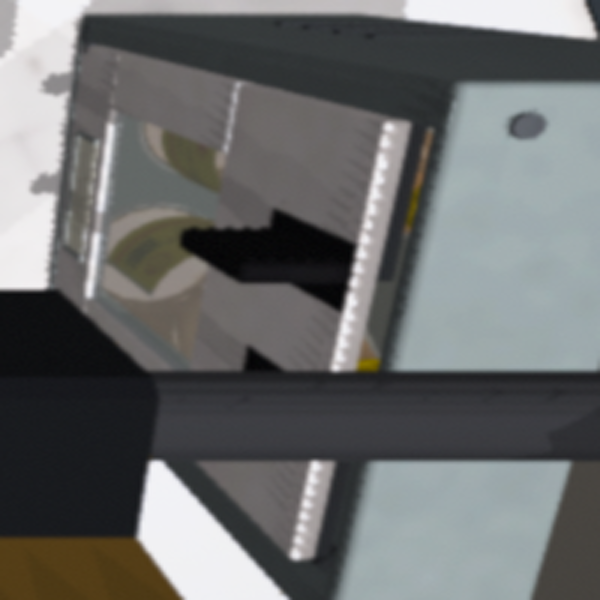

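```bash
python3 - <<'E'
from plant import robot
from h import *
a=pickle.load(open("top0.pkl","rb"))["frame"];b=robot.read_camera("top")["frame"];cv2.imwrite("pics/t25.png",b)
s=robot.read_state();print(s["t"],s["force"])
for f in(a,b):
    m=cv2.inRange(cv2.cvtColor(f,cv2.COLOR_BGR2HSV),(24,180,120),(36,255,255));n,l,st,ce=cv2.connectedComponentsWithStats(m)
    print([(ce[i].round(1).tolist(),st[i,4]) for i in range(1,n) if st[i,4]>30 and ce[i][1]>200])
E
```

```text
32.65 [0.16338007 0.20877457 0.32965965]
[([305.2, 255.6], np.int32(104)), ([341.3, 272.9], np.int32(64))]
[([341.3, 272.7], np.int32(60))]
```

View pics/t25.png

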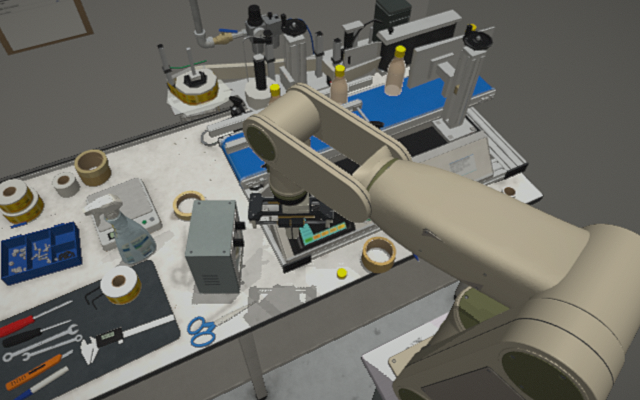

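The loose cap hasn't moved, the tape roll looks to be where it was, and the arm is free. I'm handing in.

```bash
python3 -c "
from plant import robot
print(robot.close_job())"
```

```text
the job is handed in; nothing more can be done
None
```

The sample bottle is in the pocket beside the retained one, the pocket is shut, and I handed the job in at about 33 s. I squeezed the tabs, tipped the pocket to its stop and slid the bottle in by its cap at the slant. Once it stood on the floor I let go, then pushed the pocket closed.

**What the last checks showed**
- **Shut and latched:** the finger tabs are within 0.02 px of where they were in the first, latched picture. The panel stopped moving where I expected, under about 21 N, and stayed put when I backed off. I had no direct reading of the latch bolts.
- **Bottles:** both show behind the panel window and its top edge in the last wrist picture, and nothing looks tipped. The view is partial, so I judge them upright from that.
- **Things to leave alone:** the loose cap is within 0.2 px of its first position, and the tape roll looks unmoved. I only ever saw the empty bottle partly, behind the arm. I kept away from it but could not measure it.
- **Arm:** touching nothing, with about 0.4 N on the wrist.

**What disagreed**
- The side camera showed only grey, so I worked from the top and wrist cameras.
- In the wrist pictures, the opened panel's right half looked hidden by the corner of the labeller's housing. I therefore pushed it shut on its left part, about 50 mm off the middle, and brought the gripper more upright before the last part of the insertion.
- At full push the wrist also read about 11 N upward, which I did not explain.

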